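# Unload the charging dock and sort the battery packs by tag

## Task

Two cordless-grinder battery packs are clipped on the leaning charging dock, each held down on its rails by a sprung catch. Draw each pack up along its rails, past the catch and out under the yellow crash bar, then stand the green-tagged pack upright on the floor of the green bin (good for use) and the red-tagged pack upright on the floor of the red bin (out of service). Set the packs down rather than dropping them, and leave the grinder, flap disc and spanner where they lie.

Things in the scene. Friction and masses are not known exactly. Their poses are not given: they have to be found in the camera images.
- pack_green: Black slide-on battery pack, green tag on its front face and top end, 118 long, 58 wide, 54 deep, 0.34 to 0.55 kg. Origin: centre of its bottom end. z: along it to the top end; y: across the width; x: out of the tagged front. Case x -15..27, y +-29, z 0..118 mm; behind it (x -27..-15, z 0..92) a T-shaped rail shoe. It starts home on either seat of the dock: z up the rails, y along dock y.
- pack_green_grip (a point): Good place to grip the green pack: middle of its case, 90 mm up its length (28 mm below the top end), 6 mm in front of its z axis. Pinch across y, on the flat side faces (58 mm apart, flat from z 38 to 118 mm; from z 60 up nothing of the dock is beside them). In both sides a notch at z 19..37 mm takes the catch noses.
- pack_red: The same battery pack with a red tag on its front face and top end; sizes, axes, origin, mass range and start as pack_green.
- pack_red_grip (a point): The same grip point on the red pack.
- dock: Two-bay charging dock fixed to the bench: base 215 x 276 x 18 mm, blue face plate leaning 0.56 rad (32 degrees) from vertical towards dock -x, which is the side turned roughly to the robot. Origin: on the bench under the middle between the two seats; z up, y along the row of bays. Up-rail direction (-0.531, 0, 0.847), out of the face (0.847, 0, 0.531). Nothing stands up-rail of the packs.
- dock_seat_left (a point): Seat of the +y bay, 63 mm from the middle, 55 mm above the bench: the origin of a home pack is here. The rails run from here 72 mm up the slope and hold the shoe with about 2 mm play, so a pack must be drawn straight up-rail 75 mm to be free of them. The blue plate, 27 mm behind the pack's z axis, ends 140 mm up-slope of the seat.
- dock_seat_right (a point): Seat of the -y bay; as dock_seat_left.
- dock_catch_left (a point): Sprung catch of the +y bay, 29 mm up-slope of the seat: white spring-loaded noses press into the pack's notches from both sides, in grey housings that end 42 mm up-slope. A straight steady pull up-rail of about 12 to 18 N in all makes them give way within the first 12 mm; nothing need be pressed.
- dock_catch_right (a point): Sprung catch of the -y bay; as dock_catch_left.
- dock_bar (a point): Middle of the yellow crash bar, a 16 mm tube along dock y above the bays, 156 mm up-slope of the seats and 70 mm out in front of the home packs' z axes; legs at dock y = +-128 mm run down parallel to the rails. It is in the way of a gripper pointing straight down; one tilted along the rails passes beneath it.
- bin_green: Green open stacking bin fixed on the bench, 116 x 104 mm (its x, y). Origin: centre of its underside. Rear wall (+x) 60 mm high, front wall (-x) 38 mm, sides 60 mm in the rear half and 38 mm in the front half, walls 4 mm thick. The two bins stand left and right of the dock, either way round.
- bin_green_floor (a point): Centre of the green bin's inner floor (108 x 96 mm), 4 mm above the bench.
- bin_red: Red bin, the same shape and sizes as bin_green; the two may stand on either side.
- bin_red_floor (a point): Centre of the red bin's inner floor (108 x 96 mm), 4 mm above the bench.
- grinder: Bystander: cordless angle grinder lying to the right of the dock, about 290 mm long and 120 mm high. Leave alone.
- flap_disc: Bystander: flap disc, 125 mm diameter, 14 mm thick, lying flat to the left of the dock. Leave alone.
- spanner: Bystander: 190 mm steel spanner lying flat between robot and dock. Leave alone.
Things that resemble listed ones, but are neither listed nor needed, are in the scene too. What is meant by the bin_red is not white, and is the smaller of those in its own colour.

How it is judged:
By the outcome, as a careful person would: the job done as asked, in the order asked, and still so for the second after the job is handed in, with the robot touching nothing.
It also fails if it takes over 72 s, if anything falls off the work surface, if the arm or the gripper's body presses on something with over 40 N, if the wrist force passes 120 N, or if a joint passes its speed limit or range.

## Robot

A 6-joint arm with a two-finger parallel gripper is mounted at the origin on the work surface. World frame = base frame: x ahead of the robot, y to its left, z up, the work surface at z = 0. Lengths are in m, angles in rad, forces in N, time in s.
With the tool pointing down it reaches from about 0.375 to 0.9 m from the base axis. Payload 3.1 kg.
Tool frame: the origin (TCP) lies midway between the tips of the shut fingers; the grasp point (between the pads) lies 19 mm behind it; x points along the fingers, z is the direction in which the jaws open and shut, and the axes are right-handed (so a half turn about x gives the same grasp; the last joint's range is limited). The gripper opens to 85 mm and grips with 20 to 120 N. Pads are 22 mm wide; open, the fingers measure 114 mm over their backs; the gripper's body (76 mm by 85 mm) begins 54 mm behind the grasp point. The pads swing forward as they close: fully open they stand 13 mm farther back than shut.
Start: joints at [-1.458, 0.527, 1.433, -0, 1.181, -0.178], TCP at [0.179, -0.599, 0.231] pointing down, gripper open.
Joint ranges: [-3.08, 3.08], [-0.75, 2.2], [0.22, 2.44], [-1.43, 4.57], [0, 2.65], [-2.85, 2.85]. Speed limits (rad/s): [2.79, 2.79, 3.14, 3.14, 3.14, 3.14].

## Interface

Orientations are given as a unit quaternion [x, y, z, w].
In Python, from station import status, snapshot, camera_params, ticket gives the robot as it stands.
- The arm moves only by the tool arm_command, never from a script. Its argument "series" is a list that holds one entry, the list of rows, each a list of 4 numbers: the shift along the tool's x, y, z in mm, then the turn about the tool's x in rad. A call has 1 to 10 rows; each row shifts and turns the commanded pose from where the row before left it, along the tool's axes as they then stand; what a row does not reach is not made up. A row lasts 1/10 s, in which the tool goes at most 50 mm and 8.59 degrees, less where a joint would pass 70% of its speed; a pose out of reach is approached as far as the arm can. A call is refused whole if a number of a shift passes 50 or a number of a turn 0.15, either way. A call with a gripper value outside its range is refused whole. "jaw" is the opening in per cent of the stroke, from 0 (shut) to 100 (fully open), set as the call begins (left out, the last holds). The fingers move at their own pace and stop on an object; "force" is the grip in N (left out, the last holds). Time passes only in rows, so rows that do not move let the fingers close. It gives the time, the measured TCP pose, the force and the opening at its end, in the units of the state.
- status.sense(): the state, without advancing time (a new reading comes with each control period).
- snapshot(name): name is "scene" or "side" or "wrist"; returns the picture (384x512x3 uint8, red, green, blue); there is no depth.
- camera_params(name): a dict with "fovy" (degrees; the focal length in pixels is half the picture's height over the tangent of half this angle, whatever the lens; pixels are square), "cx", "cy" (the principal point, pixels), "k1" (the pictures are not rectified: a ray, as slopes to the right and down, at radius r is drawn at 1 + k1 r^2 times it, then the intrinsics apply), "extrinsics" (4x4, takes a point from camera to world coordinates); the wrist camera has in their place "mount" (4x4, takes a point from camera to tool coordinates, whose origin is the TCP and whose axes are the tool frame's). Camera axes: x right, y down, z forward; pixel columns grow to the right and rows downward; lengths in m; the calibration is good to about 2 mm. A picture is of the moment at which its call begins: read the wrist's pose just before it. camera_params takes no time and is no camera call.
- ticket.sign_off(): hands the job in, once; it reports no verdict.
The state is a dict: "t": time; "q": joint angles; "qd": joint speeds; "tau": joint torques, N m; "tcp_pos": TCP position; "tool_rot": TCP orientation; "force": force on the tool from outside, world axes, zero at the start; "ft_torque": the same for the moment, N m; "finger_gap": opening from 0.0 (shut) to 1.0 (fully open).
Only numpy, scipy, OpenCV 4.12 (cv2) and the standard library are available. Lean on these libraries where they do the work, as an engineer would, in place of code of your own. Each camera call takes 0.05 s, during which the arm holds its last target. There are 200 camera calls.

## Working session

There is one attempt and no reset: what is moved stays moved. The work goes in short steps, Python scripts to look and compute and a tool call to move; the robot and the scene stay as the last step left them, time stands still between calls to the robot, and variables do not carry over. Pictures are saved under pics/ and viewed, about 8 in all and at most 12, crops included, and the job is handed in when it is done.

Besides the shell and the picture viewer there is one more tool, called after "Emit:" by a JSON object that holds its "op" and its "data". arm_command: Moves the arm, as the interface text tells. Its arguments: {"type":"object","properties":{"series":{"type":"array"},"jaw":{"type":"number"},"force":{"type":"number"}},"required":["series"]}

```bash
mkdir -p pics; ls
python3 - <<'E'
from station import status, snapshot, camera_params
import cv2
print(status.sense())
for n in ("scene","side","wrist"):
    p=camera_params(n); print(n,p)
    cv2.imwrite(f"pics/{n}0.png",snapshot(n)[:,:,::-1])
a=cv2.imread("pics/scene0.png");
cv2.imwrite("pics/scene0b.png",cv2.resize(a,(800,600),interpolation=cv2.INTER_CUBIC))
a=cv2.imread("pics/side0.png");
cv2.imwrite("pics/side0b.png",cv2.resize(a,(800,600),interpolation=cv2.INTER_CUBIC))
E
```

```text
pics
{'t': 0.0, 'q': array([-1.45848840e+00,  5.28480856e-01,  1.43394078e+00, -1.34872468e-05,
        1.18140365e+00, -1.78523872e-01]), 'qd': array([-0.0012142 , -0.00022818,  0.00127812, -0.0007791 ,  0.00079935,
        0.00158212]), 'tau': array([-1.80642575e-03, -4.42351341e+01, -1.78027850e+01, -3.02222425e-04,
        8.34850391e-03, -5.79788036e-06]), 'tcp_pos': array([ 0.17914437, -0.59800384,  0.23031237]), 'tool_rot': array([ 0.42284248,  0.56771816, -0.42169586,  0.56663298]), 'force': array([0.07732189, 0.71252181, 0.03234733]), 'ft_torque': array([-0.03207951, -0.01080827,  0.02085292]), 'finger_gap': 0.9950748682226687}
scene {'fovy': 43.31348022438091, 'cx': 254.65993297353452, 'cy': 191.0034035123936, 'k1': -0.0199931993122509, 'extrinsics': array([[-0.78340663,  0.41581399, -0.46192292,  1.17627419],
       [ 0.62150807,  0.52572378, -0.5808117 ,  0.98138974],
       [ 0.00133423, -0.74210055, -0.67028724,  1.1811275 ],
       [ 0.        ,  0.        ,  0.        ,  1.        ]])}
side {'fovy': 48.925639884389554, 'cx': 260.3472523512367, 'cy': 197.1623670940243, 'k1': -0.14892552354941174, 'extrinsics': array([[-0.85706008, -0.36781702,  0.36077508,  0.01268569],
       [-0.51507153,  0.59508056, -0.61691202,  0.88478573],
       [ 0.0122205 , -0.71455564, -0.69947187,  1.05555547],
       [ 0.        ,  0.        ,  0.        ,  1.        ]])}
wrist {'fovy': 69.90941551894929, 'cx': 252.37089461867012, 'cy': 188.86292192161287, 'k1': -0.06547947427682708, 'mount': array([[-1.58167781e-05, -2.81191221e-01,  9.59651758e-01,
        -1.42347407e-01],
       [-1.98407831e-04, -9.59651739e-01, -2.81191218e-01,
         7.07082908e-02],
       [ 9.99999980e-01, -1.94849963e-04, -4.06119416e-05,
         5.80160226e-04],
       [ 0.00000000e+00,  0.00000000e+00,  0.00000000e+00,
         1.00000000e+00]])}
```

View pics/scene0b.png

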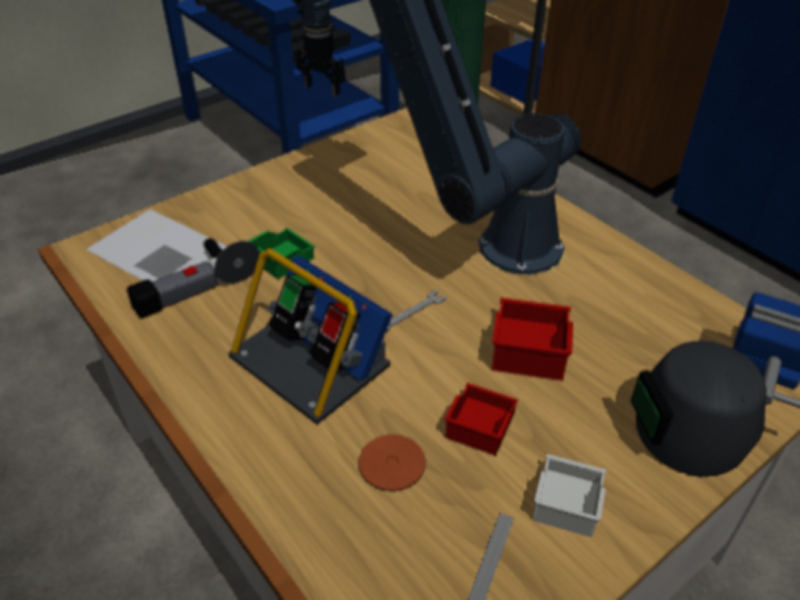

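View pics/side0b.png

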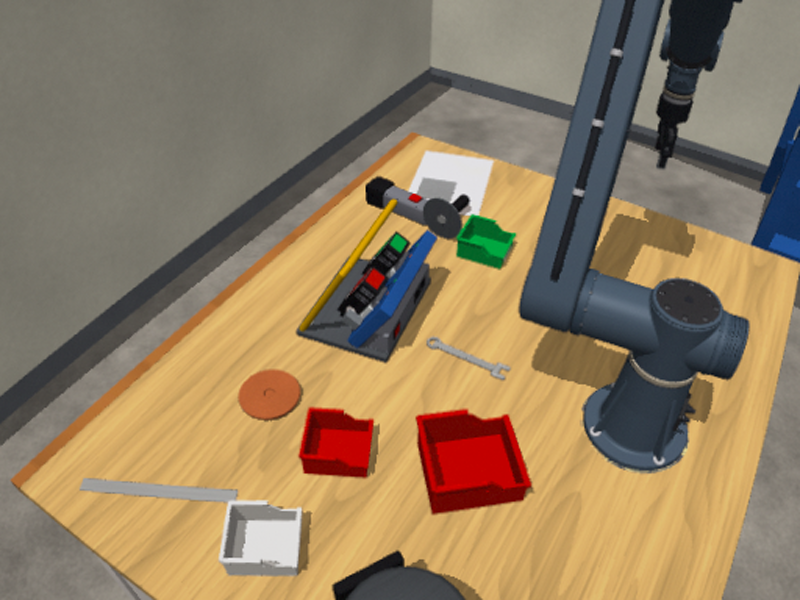

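Run:
```python
import cv2
a=cv2.imread("pics/scene0.png")[140:290,145:345]
cv2.imwrite("pics/c1.png",cv2.resize(a,(800,600),interpolation=cv2.INTER_CUBIC))
a=cv2.imread("pics/side0.png")[120:310,185:345]
cv2.imwrite("pics/c2.png",cv2.resize(a,None,fx=3.15,fy=3.15,interpolation=cv2.INTER_CUBIC))
```

```text
(no output)
```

View pics/c1.png

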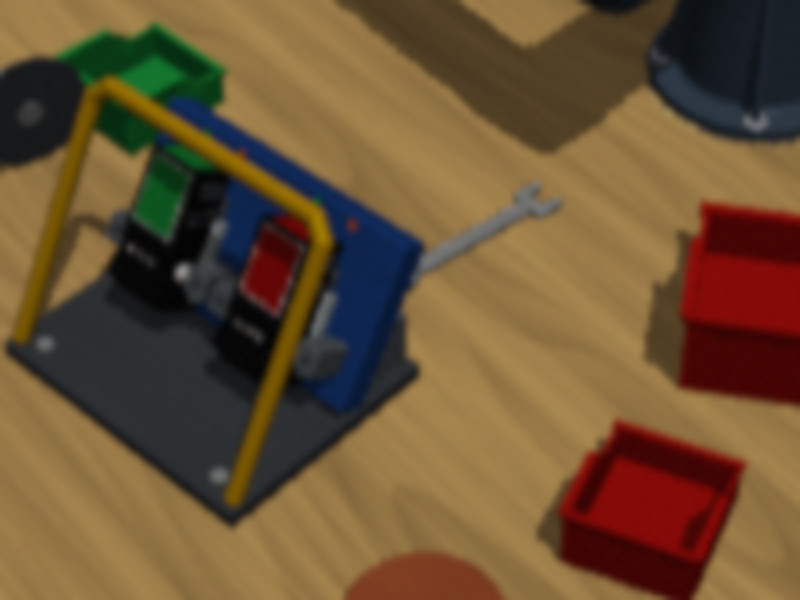

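View pics/c2.png

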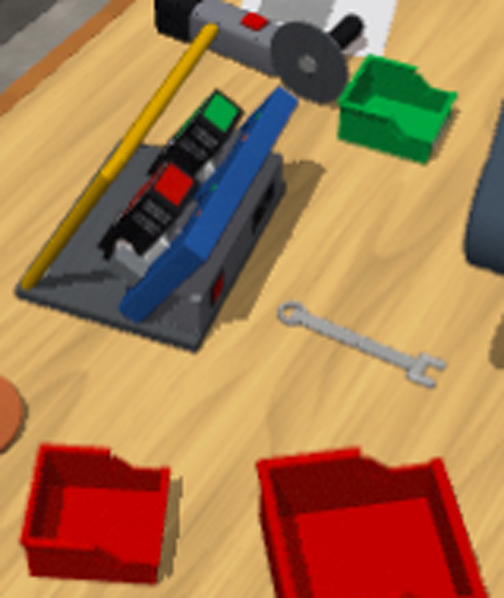

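```bash
cat > h.py <<'E'
import numpy as np, cv2
from scipy.spatial.transform import Rotation as R
from scipy.optimize import least_squares
from station import status, snapshot, camera_params
def proj(P,name,pose=None):
    """world points -> pixels; pose=(tcp_pos,tool_rot) for wrist"""
    c=camera_params(name)
    if name=="wrist":
        T=np.eye(4);T[:3,:3]=R.from_quat(pose[1]).as_matrix();T[:3,3]=pose[0];E=T@c["mount"]
    else: E=c["extrinsics"]
    f=192/np.tan(np.radians(c["fovy"])/2); W=np.linalg.inv(E)
    K=np.array([[f,0,c["cx"]],[0,f,c["cy"]],[0,0,1]])
    return cv2.projectPoints(np.atleast_2d(P).astype(float),cv2.Rodrigues(W[:3,:3])[0],W[:3,3],K,np.array([c["k1"],0,0,0,0]))[0][:,0]
def place(P,p):  # local points -> world with p=(x,y,yaw)
    return R.from_euler("z",p[2]).apply(P)+[p[0],p[1],0]
E
cat > fit0.py <<'E'
from h import *
f1=lambda u:(145+(u[0]+.5)/4-.5,140+(u[1]+.5)/4-.5)
f2=lambda u:(185+(u[0]+.5)/3.15-.5,120+(u[1]+.5)/3.15-.5)
def fit(obs,p0,loc=lambda P,p:np.array(P,float)):
    def res(p):
        return np.concatenate([(proj(place(loc([l],p),p),n)-px).ravel() for n,px,l in obs])
    s=least_squares(res,p0,loss="soft_l1"); return s.x,res(s.x).reshape(-1,2).round(1)
M=.001
def bin_(c1,c2): return [("scene",f1(u),np.array(l)*M) for u,l in c1]+[("side",f2(u),np.array(l)*M) for u,l in c2]
red=bin_([((562,512),(58,-52,60)),((695,557),(58,52,60)),((562,560),(58,-52,0)),((690,598),(58,52,0)),((618,424),(-58,-52,38)),((742,464),(-58,52,38))],
 [((40,447),(58,-52,60)),((25,540),(58,52,60)),((30,575),(58,52,0)),((170,468),(-58,-52,38)),((160,552),(-58,52,38)),((155,582),(-58,52,0))])
grn=bin_([((223,70),(-58,52,38)),((222,100),(-58,52,0)),((155,25),(-58,-52,38)),((135,153),(58,52,0)),((130,108),(58,52,60)),((60,50),(58,-52,60))],
 [((370,57),(58,-52,60)),((340,108),(58,52,60)),((340,138),(58,52,0)),((457,95),(-58,-52,38)),((430,135),(-58,52,38)),((426,162),(-58,52,0))])
for n,o in (("red",red),("grn",grn)):
    x,r=fit(o,[.6,0,0]); print(n,x.round(4)); print(r.tolist())
dock=bin_([((102,86),(-23.5,-128,224.3)),((322,220),(-23.5,128,224.3)),((232,512),(1107.5,138,18)),((8,348),(1107.5,-138,18)),((415,372),(892.5,138,18)),((232,524),(1107.5,138,0))],
 [((212,32),(-23.5,-128,224.3)),((107,177),(-23.5,128,224.3)),((18,293),(1107.5,138,0)),((197,350),(892.5,138,0))])
def loc(P,p):
    P=np.array(P,float)
    for q in P:
        if q[0]>.5:q[0]+=p[3]-1
    return P
x,r=fit(dock,[.7,0,0,0],loc); print("dock",x.round(4)); print(r.tolist())
E
python3 fit0.py
```

```text
red [0.467  0.3492 0.4826]
[[0.2, 0.2], [0.6, 0.5], [-0.7, 0.8], [0.0, 2.7], [-0.7, 0.0], [0.1, 0.4], [1.4, -0.9], [0.4, -0.4], [1.0, -0.0], [-0.3, -0.7], [-0.6, 2.8], [1.4, 0.4]]
grn [ 0.4958 -0.3309  0.1326]
[[0.3, 0.3], [1.3, 0.5], [-0.2, 0.2], [-0.3, 1.3], [-0.8, 0.2], [-0.8, 2.5], [0.3, -0.8], [0.9, -2.3], [-0.1, 0.3], [-0.0, -1.0], [0.7, 1.7], [0.9, 0.8]]
dock [ 0.6446  0.0008  0.1526 -0.0096]
[[-1.2, -0.5], [0.5, 3.4], [-0.4, 1.4], [-0.6, -2.1], [2.1, -1.4], [-0.0, 2.1], [0.7, -3.2], [0.7, -3.9], [-0.4, 1.3], [0.1, 1.8]]
```

The two red bins are at scene (480,418), small, and (533,338), large, with a white one at (570,493). The enlarged crop shows that bin_red is the small one. The green pack is in the far (−y) bay and the red pack in the near (+y) bay.

I'll raise the arm and turn the tool first, and watch how its orientation behaves.

Emit:
{"op": "arm_command", "data": {"series": [[[-20,0,0,-0.15],[-20,0,0,-0.15],[-20,0,0,-0.15],[-20,0,0,-0.15],[-20,0,0,-0.15],[-20,0,0,-0.15],[-20,0,0,-0.15],[-20,0,0,-0.15],[-20,0,0,-0.15],[-20,0,0,-0.15]]]}}

```text
t: 1.15
tcp_pos: [0.1792, -0.5984, 0.4316]
tool_rot: [-0.079, 0.703, 0.08, 0.703]
force: [-0.1, -0.1, 0.9]
finger_gap: 1.005
```

Emit:
{"op": "arm_command", "data": {"series": [[[0,33,35,0],[0,33,35,0],[0,33,35,0],[0,33,35,0],[0,33,35,0],[0,33,35,0],[0,33,35,0],[0,33,35,0],[0,33,35,0],[0,33,35,0]]]}}

```text
t: 2.15
tcp_pos: [0.4493, -0.1983, 0.4312]
tool_rot: [-0.078, 0.703, 0.078, 0.703]
force: [1.0, -1.4, -0.5]
finger_gap: 0.997
```

Emit:
{"op": "arm_command", "data": {"series": [[[0,0,0,-0.15],[0,0,0,-0.15],[0,0,0,-0.15],[0,0,0,-0.15],[0,0,0,-0.15],[0,0,0,-0.15],[0,0,0,-0.15],[0,0,0,-0.15],[0,0,0,-0.15],[0,0,0,-0.15]]]}}

```text
t: 3.15
tcp_pos: [0.4485, -0.2001, 0.4309]
tool_rot: [-0.537, 0.46, 0.538, 0.46]
force: [0.0, -0.1, 1.1]
finger_gap: 1.0
```

Run:
```python
from h import *
s=status.sense();print(s["q"].round(3),s["tcp_pos"].round(4),R.from_quat(s["tool_rot"]).as_matrix().round(3))
```

```text
[-0.648  0.156  1.449  0.     1.537 -2.374] [ 0.4485 -0.2001  0.4309] [[-0.001 -0.988 -0.155]
 [ 0.001 -0.155  0.988]
 [-1.     0.001  0.001]]
```

Emit:
{"op": "arm_command", "data": {"series": [[[0,0,47,0],[0,0,47,0],[0,0,47,0],[0,0,47,0],[0,0,47,0],[0,0,47,0],[0,0,47,0],[0,0,47,0]]]}}

```text
t: 3.95
tcp_pos: [0.3919, 0.1732, 0.4313]
tool_rot: [0.536, -0.461, -0.536, -0.461]
force: [0.9, 0.4, 0.9]
finger_gap: 1.0
```

Emit:
{"op": "arm_command", "data": {"series": [[[0,-50,0,0],[0,-50,0,0],[0,-50,0,0],[0,-50,0,0],[0,-50,0,0],[0,-50,0,0],[0,-50,0,0],[0,-50,0,0]]]}}

```text
t: 4.75
tcp_pos: [0.7897, 0.2311, 0.4308]
tool_rot: [-0.536, 0.461, 0.536, 0.461]
force: [1.8, 0.9, 1.3]
finger_gap: 1.001
```

Emit:
{"op": "arm_command", "data": {"series": [[[0,-50,0,0],[0,-50,0,0],[0,-50,0,0]]]}}

```text
t: 5.05
tcp_pos: [0.8645, 0.2334, 0.3894]
tool_rot: [0.545, -0.446, -0.526, -0.476]
force: [-0.6, -0.0, -0.2]
finger_gap: 1.002
```

Run:
```python
from h import *
s=status.sense();print(s["q"].round(3),s["tcp_pos"].round(4),R.from_quat(s["tool_rot"]).as_matrix().round(3))
```

```text
[ 0.137  0.925  0.221  0.008  1.945 -1.58 ] [0.8645 0.2334 0.3894] [[ 0.049 -0.988 -0.149]
 [ 0.015 -0.148  0.989]
 [-0.999 -0.05   0.007]]
```

Emit:
{"op": "arm_command", "data": {"series": [[[0,-50,0,0],[0,-50,0,0],[0,-50,0,0],[0,-50,0,0]]]}}

```text
t: 5.45
tcp_pos: [0.9226, 0.2276, 0.3518]
tool_rot: [0.569, -0.409, -0.499, -0.51]
force: [-0.2, -0.0, 0.3]
finger_gap: 1.0
```

```bash
cat > st.py <<'E'
from h import *
s=status.sense();print(s["t"],s["q"].round(3),s["tcp_pos"].round(4),R.from_quat(s["tool_rot"]).as_matrix().round(3).tolist())
E
python3 st.py
```

```text
5.45 [ 0.117  0.972  0.22   0.025  1.777 -1.595] [0.9226 0.2276 0.3518] [[0.167, -0.974, -0.15], [0.044, -0.145, 0.989], [-0.985, -0.172, 0.019]]
```

Emit:
{"op": "arm_command", "data": {"series": [[[0,-50,6,0],[0,-50,6,0],[0,-50,6,0],[0,-50,6,0],[0,-50,6,0],[0,-50,6,0]]]}}

```text
t: 6.05
tcp_pos: [0.9834, 0.2501, 0.3393]
tool_rot: [0.6, -0.349, -0.454, -0.558]
force: [0.3, -0.4, -0.4]
finger_gap: 1.001
```

```bash
python3 st.py
```

```text
6.05 [ 0.126  1.003  0.22   0.044  1.559 -1.586] [0.9834 0.2501 0.3393] [[0.343, -0.926, -0.155], [0.088, -0.132, 0.987], [-0.935, -0.352, 0.036]]
```

Emit:
{"op": "arm_command", "data": {"series": [[[0,12,-46,0],[0,8,-46,0],[0,4,-46,0],[0,0,-46,0],[0,0,-46,0],[0,0,-46,0]]]}}

```text
t: 6.65
tcp_pos: [1.0036, -0.0274, 0.3221]
tool_rot: [0.6, -0.349, -0.454, -0.559]
force: [0.8, 0.3, -0.2]
finger_gap: 1.0
```

```bash
python3 st.py
```

```text
6.65 [-0.183  0.98   0.312  0.15   1.519 -1.885] [ 1.0036 -0.0274  0.3221] [[0.343, -0.926, -0.155], [0.089, -0.132, 0.987], [-0.935, -0.353, 0.037]]
```

Emit:
{"op": "arm_command", "data": {"series": [[[0,-48,-14,0],[0,-48,-14,0],[0,-48,-14,0],[0,-48,-14,0]]]}}

```text
t: 7.05
tcp_pos: [1.0451, -0.0463, 0.3444]
tool_rot: [0.625, -0.32, -0.413, -0.58]
force: [0.3, 0.1, 0.1]
finger_gap: 1.001
```

```bash
python3 st.py
```

```text
7.05 [-0.199  1.013  0.219  0.17   1.46  -1.892] [ 1.0451 -0.0463  0.3444] [[0.454, -0.879, -0.146], [0.08, -0.122, 0.989], [-0.887, -0.461, 0.015]]
```

Emit:
{"op": "arm_command", "data": {"series": [[[0,-48,-10,0],[0,-48,-10,0]]]}}

```text
t: 7.25
tcp_pos: [1.0578, -0.048, 0.3641]
tool_rot: [0.637, -0.304, -0.391, -0.591]
force: [-0.5, -0.5, 0.3]
finger_gap: 0.996
```

```bash
python3 st.py
```

```text
7.25 [-0.2    1.002  0.219  0.178  1.409 -1.893] [ 1.0578 -0.048   0.3641] [[0.51, -0.849, -0.14], [0.075, -0.118, 0.99], [-0.857, -0.515, 0.003]]
```

Emit:
{"op": "arm_command", "data": {"series": [[[-20,42,9,0],[-20,42,9,0],[-20,42,9,0],[-20,42,9,0],[-20,42,9,0],[-20,42,9,0],[-20,42,9,0],[-20,42,9,0],[-20,42,9,0],[-20,42,9,0]]]}}

```text
t: 8.25
tcp_pos: [0.602, -0.0247, 0.3229]
tool_rot: [0.638, -0.303, -0.391, -0.59]
force: [-0.3, -1.1, 0.0]
finger_gap: 1.002
```

Emit:
{"op": "arm_command", "data": {"series": [[[-22,42,7,0],[-22,42,7,0],[0,0,0,0],[0,0,0,0]]]}}

```text
t: 8.65
tcp_pos: [0.5075, -0.0247, 0.3178]
tool_rot: [0.638, -0.304, -0.39, -0.59]
force: [0.9, -0.6, 0.5]
finger_gap: 1.005
```

```bash
python3 st.py
python3 - <<'E'
from h import *
s=status.sense(); im=snapshot("wrist")[:,:,::-1]
np.savez("w1.npz",p=s["tcp_pos"],r=s["tool_rot"]); cv2.imwrite("pics/w1.png",im)
im=cv2.resize(im,(800,600),interpolation=cv2.INTER_CUBIC).copy()
d=(.645,.001,.1526)
so=lambda s,o,y:[-.531*s+.847*o,y,.055+.847*s+.531*o]
for y in(-.063,.063):
  for dy in(-.029,.029):
    for o in(-.015,.027):
      u=proj(place(np.array([so(.118,o,y+dy)]),d),"wrist",(s["tcp_pos"],s["tool_rot"]))[0]; print(y,dy,o,u.round(1))
      cv2.drawMarker(im,tuple(int(v*1.5625) for v in u),(255,255,0),0,14,1)
cv2.imwrite("pics/w1b.png",im)
E
```

```text
8.65 [-0.444  0.089  1.981  0.482  0.664 -2.476] [ 0.5075 -0.0247  0.3178] [[0.511, -0.848, -0.139], [0.073, -0.118, 0.99], [-0.857, -0.516, 0.002]]
-0.063 -0.029 -0.015 [179.  144.7]
-0.063 -0.029 0.027 [181.8 179.4]
-0.063 0.029 -0.015 [228.2 143.9]
-0.063 0.029 0.027 [229.4 178.9]
0.063 -0.029 -0.015 [286.4 143.2]
0.063 -0.029 0.027 [285.7 178.3]
0.063 0.029 -0.015 [335.7 142.9]
0.063 0.029 0.027 [333.5 177.8]
```

View pics/w1b.png

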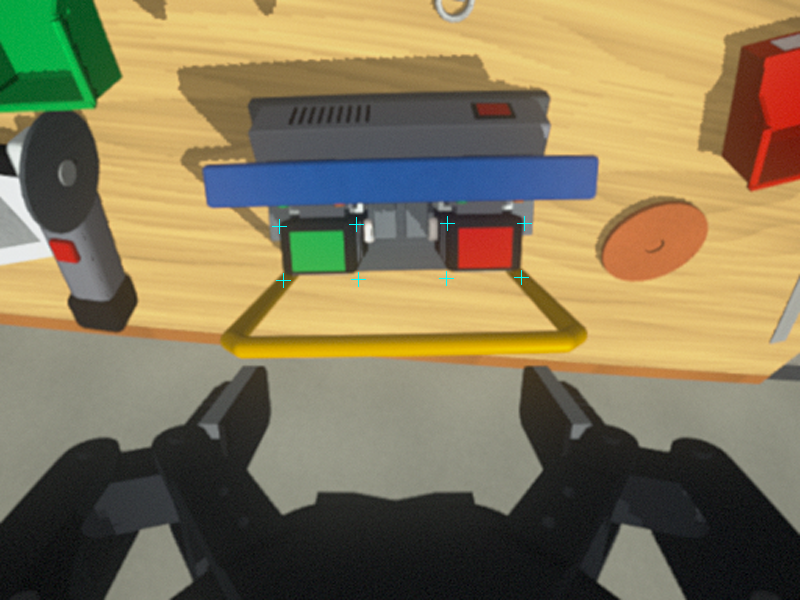

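```bash
cat > fit1.py <<'E'
from h import *
w=np.load("w1.npz");pose=(w["p"],w["r"])
so=lambda s,o,y:[-.531*s+.847*o,y,.055+.847*s+.531*o]
obs=[]
for y,c in((-.063,[(287,217),(360,214),(287,272),(358,271)]),(.063,[(443,214),(521,212),(447,270),(521,269)])):
  for k,(dy,o) in enumerate(((-.029,-.015),(.029,-.015),(-.029,.027),(.029,.027))): obs.append((so(.118,o,y+dy),c[k]))
obs+=[(so(.156,.07,-.128),(233,343)),(so(.156,.07,.128),(576,338))]
L=np.array([o[0] for o in obs]);P=(np.array([o[1] for o in obs])+.5)/1.5625-.5
for free in(0,1):
  def res(p): 
    q=place(L,p); q[:,2]+=free*p[3]; return (proj(q,"wrist",pose)-P).ravel()
  s=least_squares(res,[.645,0,.15,0]); print(s.x.round(4),(res(s.x).reshape(-1,2)*1.56).round(1).tolist())
E
python3 fit1.py
```

```text
[6.368e-01 2.000e-04 1.587e-01 0.000e+00] [[-9.0, 1.1], [-3.9, 2.5], [-4.4, 1.6], [0.3, 1.3], [5.7, 1.0], [6.3, 2.1], [0.9, 1.0], [3.1, 1.0], [-8.9, 2.1], [9.8, 2.3]]
[ 0.6457  0.0018  0.1592 -0.0113] [[-3.7, 1.6], [-1.9, 3.0], [0.6, -0.3], [2.2, -0.5], [3.7, 1.5], [1.0, 2.6], [-0.9, -0.8], [-1.9, -0.9], [-1.0, -3.1], [1.8, -2.8]]
```

Both tags are confirmed: green at (317,251) and red at (486,248). The fit agrees to about 10 mm. I'll approach the green pack along the rail and look again from close by.

Emit:
{"op": "arm_command", "data": {"series": [[[0,6,-19,0],[0,6,-19,0],[0,5,-20,0],[37,0,0,0],[37,0,0,0],[37,0,0,0],[37,0,0,0],[0,0,0,0],[0,0,0,0]]]}}

```text
t: 9.6
tcp_pos: [0.5818, -0.0709, 0.1854]
tool_rot: [0.635, -0.309, -0.394, -0.588]
force: [-0.6, -0.9, 0.9]
finger_gap: 0.999
```

```bash
python3 st.py
python3 - <<'E'
from h import *
s=status.sense(); im=snapshot("wrist")[:,:,::-1]; si=snapshot("side")[:,:,::-1]
a=cv2.resize(im[90:384,120:400],None,fx=1.7,fy=1.7,interpolation=cv2.INTER_CUBIC)
b=cv2.resize(si[80:240,190:320],None,fx=2.4,fy=500/160,interpolation=cv2.INTER_CUBIC)[:a.shape[0]]
b=cv2.resize(b,(int(b.shape[1]),a.shape[0]))
cv2.imwrite("pics/w2.png",np.hstack([a,b]))
np.savez("w2.npz",p=s["tcp_pos"],r=s["tool_rot"])
E
```

```text
9.6 [-0.462  0.436  1.962  0.794  0.412 -2.854] [ 0.5818 -0.0709  0.1854] [[0.498, -0.856, -0.137], [0.071, -0.117, 0.991], [-0.864, -0.503, 0.003]]
```

View pics/w2.png

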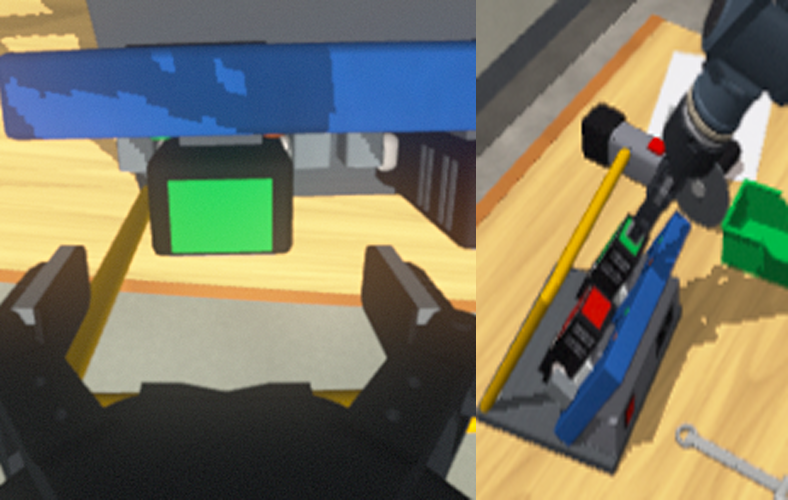

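The pads straddle the green pack, which is at crop (222,195) and centred to about 1 mm, with the tool about 5 mm too far out. However, joint 6 is at its range limit, so I'll back off and take the half-turn-equivalent grasp.

Emit:
{"op": "arm_command", "data": {"series": [[[-20,0,0,0.05],[-40,0,0,0.1],[-40,0,0,0.15],[0,0,0,0.15],[0,0,0,0.15],[0,0,0,0.15],[0,0,0,0.15],[0,0,0,0.15],[0,0,0,0.15],[0,0,0,0.15]]]}}

```text
t: 10.7
tcp_pos: [0.5302, -0.0784, 0.2742]
tool_rot: [-0.126, 0.487, 0.112, 0.857]
force: [1.0, 0.0, 0.4]
finger_gap: 1.0
```

Emit:
{"op": "arm_command", "data": {"series": [[[0,0,0,0.15],[0,0,0,0.15],[0,0,0,0.15],[0,0,0,0.15],[0,0,0,0.15],[0,0,0,0.15],[0,0,0,0.15],[0,0,0,0.15],[0,0,0,0.15],[0,0,0,0.15]]]}}

```text
t: 11.7
tcp_pos: [0.5302, -0.0784, 0.2742]
tool_rot: [0.492, 0.433, -0.25, 0.713]
force: [0.4, -0.6, -0.1]
finger_gap: 1.003
```

```bash
python3 st.py
```

```text
11.7 [-0.539  0.212  1.972  0.583  0.61   0.186] [ 0.5302 -0.0784  0.2742] [[0.501, 0.783, 0.37], [0.069, 0.391, -0.918], [-0.863, 0.485, 0.142]]
```

Emit:
{"op": "arm_command", "data": {"series": [[[0,0,0,0.145],[0,-3,0,0.14],[0,-2,0,0],[40,0,0,0],[40,0,0,0],[20,0,0,0],[0,0,0,0],[0,0,0,0]]]}}

```text
t: 12.5
tcp_pos: [0.5759, -0.072, 0.1839]
tool_rot: [0.586, 0.395, -0.308, 0.637]
force: [0.5, -0.0, -0.0]
finger_gap: 1.001
```

```bash
python3 st.py
python3 - <<'E'
from h import *
s=status.sense(); im=snapshot("wrist")[:,:,::-1]; si=snapshot("side")[:,:,::-1]
a=cv2.resize(im,None,fx=1,fy=1)
b=cv2.resize(si[80:240,190:320],(312,384),interpolation=cv2.INTER_CUBIC)
cv2.imwrite("pics/w3.png",np.hstack([a[:,30:480],b]))
E
```

```text
12.5 [-0.47   0.433  1.976  0.816  0.407  0.25 ] [ 0.5759 -0.072   0.1839] [[0.498, 0.855, 0.143], [0.071, 0.124, -0.99], [-0.864, 0.503, 0.001]]
```

View pics/w3.png

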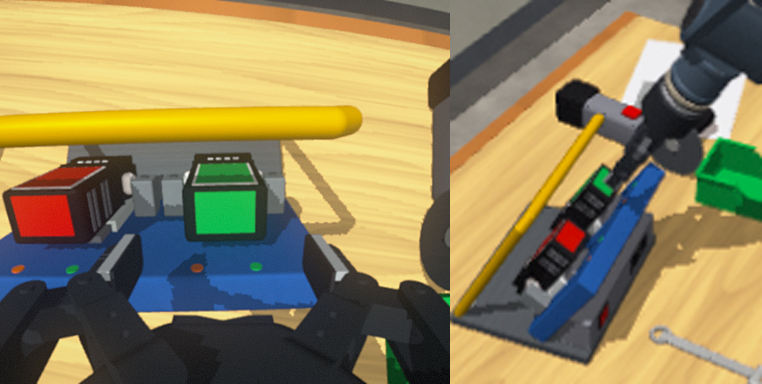

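Emit:
{"op": "arm_command", "data": {"series": [[[20,0,1,0],[20,0,0,0],[20,0,0,0],[14,0,0,0],[8,0,0,0],[0,0,0,0]]]}}

```text
t: 13.2
tcp_pos: [0.6173, -0.0673, 0.1127]
tool_rot: [0.586, 0.395, -0.308, 0.637]
force: [0.7, -0.4, -0.2]
finger_gap: 0.999
```

Emit:
{"op": "arm_command", "data": {"series": [[[0,0,0,0],[0,0,0,0],[0,0,0,0],[0,0,0,0],[0,0,0,0],[0,0,0,0]]], "jaw": 0, "force": 60}}

```text
t: 13.8
tcp_pos: [0.6169, -0.0673, 0.1136]
tool_rot: [0.586, 0.395, -0.308, 0.637]
force: [-2.5, -0.9, 6.6]
finger_gap: 0.67
```

```bash
python3 st.py
```

```text
13.8 [-4.210e-01  6.070e-01  1.931e+00  1.091e+00  3.070e-01 -1.000e-03] [ 0.6169 -0.0673  0.1136] [[0.499, 0.855, 0.142], [0.07, 0.124, -0.99], [-0.864, 0.504, 0.002]]
```

Emit:
{"op": "arm_command", "data": {"series": [[[-3,0,0,0],[-3,0,0,0],[-4,0,0,0],[-5,-0.5,0,0],[-6,0,0,0],[-8,0,0,0],[-8,-0.5,0.3,0],[-8,0,0,0],[-8,-0.5,0,0],[-8,0,0.3,0]]]}}

```text
t: 14.8
tcp_pos: [0.5851, -0.0722, 0.1649]
tool_rot: [0.586, 0.395, -0.308, 0.636]
force: [3.8, 0.4, -5.1]
finger_gap: 0.676
```

Emit:
{"op": "arm_command", "data": {"series": [[[-10,-0.4,0.1,0],[-12,-0.4,0.1,0],[-15,-0.5,0.2,0],[-15,-0.5,0.2,0],[-15,-0.5,0.2,0],[-15,0,0,0],[-20,0,0,0],[-20,0,0,0],[0,0,0,0],[0,0,0,0]]]}}

```text
t: 15.8
tcp_pos: [0.5216, -0.0816, 0.2682]
tool_rot: [0.586, 0.396, -0.309, 0.636]
force: [0.5, 0.1, -4.5]
finger_gap: 0.671
```

```bash
python3 st.py
python3 - <<'E'
from h import *
w=snapshot("wrist")[:,:,::-1]; si=snapshot("side")[:,:,::-1]
b=cv2.resize(si[60:240,190:350],(341,384),interpolation=cv2.INTER_CUBIC)
cv2.imwrite("pics/w4.png",np.hstack([w[:,30:480],b]))
E
```

```text
15.8 [-0.558  0.213  1.993  0.603  0.606  0.427] [ 0.5216 -0.0816  0.2682] [[0.496, 0.857, 0.141], [0.071, 0.122, -0.99], [-0.865, 0.501, -0.0]]
```

View pics/w4.png

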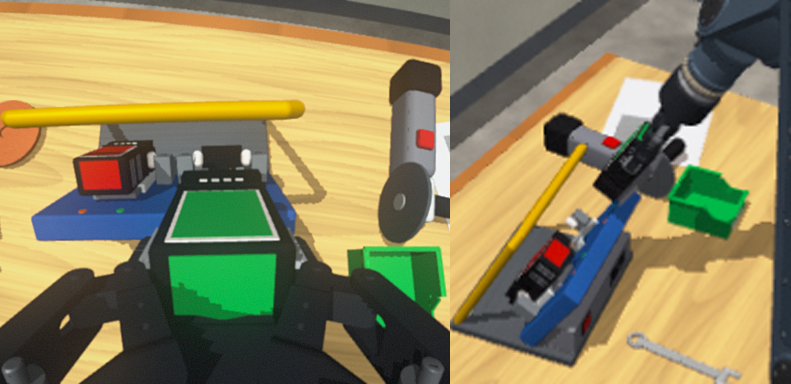

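Emit:
{"op": "arm_command", "data": {"series": [[[-30,0,0,0],[-25,6,-36,0],[-20,7,-40,0],[-20,7,-40,0],[-20,7,-40,0],[-20,7,-40,0],[-15,8,-40,0],[0,8,-20,0],[0,0,0,0]]]}}

```text
t: 16.8
tcp_pos: [0.4543, 0.1702, 0.423]
tool_rot: [0.585, 0.397, -0.307, 0.637]
force: [0.6, -0.3, -4.6]
finger_gap: 0.672
```

```bash
python3 st.py
```

```text
16.8 [ 0.118 -0.074  1.821  0.021  0.869  1.532] [0.4543 0.1702 0.423 ] [[0.496, 0.856, 0.147], [0.075, 0.126, -0.989], [-0.865, 0.502, -0.001]]
```

Emit:
{"op": "arm_command", "data": {"series": [[[-20,-35,0,0],[-20,-35,0,0],[-20,-35,0,0]]]}}

```text
t: 17.1
tcp_pos: [0.3328, 0.1494, 0.4196]
tool_rot: [0.585, 0.397, -0.311, 0.635]
force: [0.0, 0.1, -3.6]
finger_gap: 0.673
```

```bash
python3 st.py
```

```text
17.1 [ 0.091 -0.309  1.992  0.031  0.94   1.509] [0.3328 0.1494 0.4196] [[0.492, 0.859, 0.141], [0.07, 0.122, -0.99], [-0.868, 0.497, -0.0]]
```

Emit:
{"op": "arm_command", "data": {"series": [[[43,-25,0,0],[43,-25,0,0],[35,-20,0,0]]]}}

```text
t: 17.4
tcp_pos: [0.3328, 0.1492, 0.2803]
tool_rot: [0.586, 0.396, -0.309, 0.636]
force: [1.3, 0.5, -4.8]
finger_gap: 0.673
```

```bash
python3 st.py
```

```text
17.4 [ 0.091 -0.09   2.29   0.061  0.419  1.472] [0.3328 0.1492 0.2803] [[0.496, 0.857, 0.14], [0.07, 0.122, -0.99], [-0.866, 0.5, 0.0]]
```

Emit:
{"op": "arm_command", "data": {"series": [[[-20,-35,0,0],[-20,-35,0,0]]]}}

```text
t: 17.6
tcp_pos: [0.2534, 0.1379, 0.2771]
tool_rot: [0.584, 0.4, -0.314, 0.633]
force: [-0.5, -0.4, -4.1]
finger_gap: 0.667
```

```bash
python3 st.py
```

```text
17.6 [ 0.056 -0.265  2.399  0.089  0.501  1.419] [0.2534 0.1379 0.2771] [[0.483, 0.864, 0.14], [0.07, 0.122, -0.99], [-0.873, 0.488, -0.001]]
```

Emit:
{"op": "arm_command", "data": {"series": [[[-15,-26,0,0],[-15,-26,0,0]]]}}

```text
t: 17.8
tcp_pos: [0.1949, 0.131, 0.2828]
tool_rot: [0.585, 0.398, -0.311, 0.635]
force: [-0.9, -0.8, -4.5]
finger_gap: 0.671
```

```bash
python3 st.py
```

```text
17.8 [-0.018 -0.478  2.443  0.128  0.668  1.331] [0.1949 0.131  0.2828] [[0.491, 0.86, 0.142], [0.07, 0.123, -0.99], [-0.868, 0.496, -0.0]]
```

```bash
cat > kin.py <<'E'
import numpy as np
from scipy.spatial.transform import Rotation as R
from scipy.optimize import least_squares
D=[([-0.648,0.156,1.449,0.,1.537,-2.374],[0.4485,-0.2001,0.4309],[[-0.001,-0.988,-0.155],[0.001,-0.155,0.988],[-1.,0.001,0.001]]),
([-1.4585,.5285,1.4339,0,1.1814,-.1785],[.1791,-.598,.2303],[[0,.958,.287],[0.002,.287,-.958],[-1,0,-.002]]),
([0.126,1.003,0.22,0.044,1.559,-1.586],[0.9834,0.2501,0.3393],[[0.343,-0.926,-0.155],[0.088,-0.132,0.987],[-0.935,-0.352,0.036]]),
([-0.2,1.002,0.219,0.178,1.409,-1.893],[1.0578,-0.048,0.3641],[[0.51,-0.849,-0.14],[0.075,-0.118,0.99],[-0.857,-0.515,0.003]]),
([-0.444,0.089,1.981,0.482,0.664,-2.476],[0.5075,-0.0247,0.3178],[[0.511,-0.848,-0.139],[0.073,-0.118,0.99],[-0.857,-0.516,0.002]]),
([-.421,.607,1.931,1.091,.307,-.001],[.6169,-.0673,.1136],[[0.499,0.855,0.142],[0.07,0.124,-0.99],[-0.864,0.504,0.002]]),
([0.118,-0.074,1.821,0.021,0.869,1.532],[0.4543,0.1702,0.423],[[0.496,0.856,0.147],[0.075,0.126,-0.989],[-0.865,0.502,-0.001]]),
([0.056,-0.265,2.399,0.089,0.501,1.419],[0.2534,0.1379,0.2771],[[0.483,0.864,0.14],[0.07,0.122,-0.99],[-0.873,0.488,-0.001]]),
([-0.018,-0.478,2.443,0.128,0.668,1.331],[0.1949,0.131,0.2828],[[0.491,0.86,0.142],[0.07,0.123,-0.99],[-0.868,0.496,-0.]])]
e=R.from_euler
C=np.array([[0,0,1],[0,1,0],[-1,0,0]]) # placeholder: tool x <- link z
def fk(q,g):
    z0,a2,a3,L,d,ox,s4,e3=g
    A=e("z",q[0]); B=A*e("y",q[1]); F=A*e("y",q[1]+q[2]); W=F*e("z",s4*q[3])*e("y",q[4])
    p=np.array([0,0,z0])+A.apply([ox,d,0])+B.apply([0,0,a2])+F.apply([e3,0,a3])+W.apply([0,0,L])
    M=(W*e("z",q[5])).as_matrix()
    # tool x = link z ; tool z along link x*c..., resolved by constant
    return p,np.column_stack([M[:,2],M[:,1],-M[:,0]])
LO=np.array([-3.08,-.75,.22,-1.43,0,-2.85]);HI=np.array([3.08,2.2,2.44,4.57,2.65,2.85])
def fit():
    def res(g,full=False):
        o=[]
        for q,p,M in D:
            P,T=fk(q,g); o+=list((P-p)*1); o+=list((T[:,0]-np.array(M)[:,0])*.1)
        return np.array(o)
    best=min((least_squares(res,[.3,.43,.4,.25,.11,0,s,0]) for s in(1,-1)),key=lambda s:s.cost)
    return best.x,best.cost
G,c=fit()
if __name__=="__main__":
    print(G.round(4),c)
    for q,p,M in D:
        P,T=fk(q,G); print(((P-p)*1000).round(1),(T.T@np.array(M)).round(2).tolist())
E
python3 kin.py
```

```text
[ 2.746e-01  5.880e-01  3.919e-01  2.974e-01  1.110e-01 -5.000e-04
  9.996e-01  1.139e-01] 4.4668866754824707e-07
[ 0.  -0.2  0.1] [[1.0, -0.0, -0.0], [0.0, 1.0, 0.0], [0.0, -0.0, 1.0]]
[ 0.   0.2 -0. ] [[1.0, 0.0, -0.0], [0.0, 1.0, 0.0], [0.0, -0.0, 1.0]]
[ 0.1 -0.4  0.1] [[1.0, -0.0, -0.0], [0.0, 1.0, 0.0], [0.0, 0.0, 1.0]]
[-0.1 -0.1 -0.3] [[1.0, 0.0, 0.0], [-0.0, 1.0, 0.0], [-0.0, 0.0, 1.0]]
[0.4 0.1 0.3] [[1.0, 0.0, -0.0], [0.0, 1.0, -0.0], [-0.0, 0.0, 1.0]]
[-0.2  0.1 -0.2] [[1.0, -0.0, -0.0], [0.0, 1.0, -0.0], [0.0, 0.0, 1.0]]
[-0.1  0.2  0.1] [[1.0, 0.0, -0.0], [-0.0, 1.0, -0.0], [-0.0, 0.0, 1.0]]
[-0.1  0.2  0. ] [[1.0, -0.0, -0.0], [-0.0, 1.0, -0.0], [-0.0, 0.0, 1.0]]
[ 0.  0. -0.] [[1.0, -0.0, 0.0], [0.0, 1.0, 0.0], [0.0, -0.0, 1.0]]
```

```bash
cat > sim.py <<'E'
from kin import *
def step(q,row,w,cap=None):
    p,T=fk(q,G); row=np.array(row,float)
    pt=p+T@(row[:3]/1000); Tt=T@R.from_rotvec([row[3],0,0]).as_matrix()
    def res(x):
        P,M=fk(x,G); return np.r_[P-pt, w*R.from_matrix(M@Tt.T).as_rotvec(), 1e-4*(x-q)]
    return least_squares(res,np.clip(q,LO+1e-6,HI-1e-6),bounds=(LO,HI)).x
def run(q,rows,w):
    for r in rows: q=step(q,r,w)
    return q
def tilt(q): return fk(q,G)[1][:,0]
if __name__=="__main__":
    q0=np.array([.137,.925,.2201,.008,1.945,-1.58])
    for w in(.1,.2,.3,.5,1):
        q=run(q0,[[0,-50,0,0]]*4,w); p,T=fk(q,G); print(w,q.round(3),p.round(3),T[:,0].round(3))
    print("true [.117,.972,.22,.025,1.777,-1.595] .9226 .2276 .3518 x .167 .044")
E
python3 sim.py
```

```text
0.1 [ 0.115  0.942  0.22   0.084  1.338 -1.596] [1.035 0.256 0.434] [ 0.583  0.15  -0.798]
0.2 [ 0.116  0.947  0.22   0.066  1.476 -1.593] [1.002 0.248 0.407] [ 0.467  0.121 -0.876]
0.3 [ 0.116  0.955  0.22   0.05   1.597 -1.593] [0.971 0.24  0.383] [ 0.353  0.091 -0.931]
0.5 [ 0.117  0.971  0.22   0.03   1.736 -1.595] [0.934 0.231 0.356] [ 0.208  0.055 -0.977]
1 [ 0.118  0.987  0.22   0.015  1.835 -1.597] [0.907 0.224 0.336] [ 0.097  0.027 -0.995]
true [.117,.972,.22,.025,1.777,-1.595] .9226 .2276 .3518 x .167 .044
```

```bash
cat > search.py <<'E'
from sim import *
w=.6
q0=np.array([-0.018,-0.478,2.43,0.128,0.668,1.331]); T0=fk(q0,G)[1]
def goto(p,T=T0,q=q0):
    def res(x):
        P,M=fk(x,G); return np.r_[(P-p),.6*R.from_matrix(M@T.T).as_rotvec()]
    s=least_squares(res,np.clip(q,LO+1e-6,HI-1e-6),bounds=(LO,HI)); return s.x,s.cost
out=[]
for q1 in(.0,.15):
  A=R.from_euler("z",q1)
  for r in(.3,.38,.46):
    for z in(.18,.25,.35):
      p=A.apply([r,.111,0]); p[2]=z
      q,c=goto(p)
      if c>1e-5: continue
      for th in np.radians(range(90,280,30)):
        d=A.apply([np.cos(th),0,np.sin(th)])*45
        x=q
        for i in range(12):
            M=fk(x,G)[1]; x=step(x,list(M.T@d)+[0],w)
            P,M=fk(x,G)
            if np.hypot(*P[:2])<.24 or P[2]<.1: break
            out.append((np.hypot(M[0,0],M[1,0]) ,q1,r,z,np.degrees(th),i+1,P.round(3),M[:,0].round(3),x.round(2)))
out.sort(key=lambda o:o[0])
for o in out[:8]: print(o)
E
timeout 500 python3 search.py
```

```text
(np.float64(0.1856710210397738), 0.15, 0.3, 0.25, np.float64(239.99999999999997), 12, array([0.152, 0.24 , 0.113]), array([ 0.185, -0.014, -0.983]), array([ 0.76,  0.41,  2.44, -0.7 ,  0.21,  2.85]))
(np.float64(0.19005891737047428), 0.0, 0.3, 0.25, np.float64(239.99999999999997), 12, array([0.188, 0.232, 0.105]), array([ 0.19 , -0.012, -0.982]), array([ 0.64,  0.45,  2.43, -0.81,  0.17,  2.85]))
(np.float64(0.21747387600017343), 0.15, 0.3, 0.25, np.float64(239.99999999999997), 11, array([0.164, 0.235, 0.125]), array([ 0.217, -0.01 , -0.976]), array([ 0.73,  0.37,  2.44, -0.73,  0.23,  2.85]))
(np.float64(0.21821760863952128), 0.15, 0.38, 0.25, np.float64(239.99999999999997), 11, array([0.237, 0.208, 0.107]), array([ 0.217,  0.018, -0.976]), array([ 0.44,  0.45,  2.44, -1.  ,  0.09,  2.85]))
(np.float64(0.22120053320676167), 0.0, 0.3, 0.25, np.float64(239.99999999999997), 11, array([0.2  , 0.223, 0.117]), array([ 0.221, -0.008, -0.975]), array([ 0.6 ,  0.41,  2.44, -0.85,  0.17,  2.85]))
(np.float64(0.2488465727042296), 0.15, 0.3, 0.25, np.float64(239.99999999999997), 10, array([0.175, 0.23 , 0.135]), array([ 0.249, -0.006, -0.969]), array([ 0.7 ,  0.33,  2.44, -0.76,  0.24,  2.85]))
(np.float64(0.24942067332156476), 0.15, 0.38, 0.25, np.float64(239.99999999999997), 10, array([0.248, 0.203, 0.117]), array([ 0.248,  0.023, -0.968]), array([ 0.41,  0.41,  2.44, -1.03,  0.09,  2.85]))
(np.float64(0.2502092711014967), 0.15, 0.46, 0.18, np.float64(210.00000000000003), 12, array([0.106, 0.226, 0.165]), array([ 0.25 , -0.016, -0.968]), array([ 0.94,  0.2 ,  2.44, -0.55,  0.42,  2.85]))
```

Run:
```python
from h import *
c=camera_params("scene");E=c["extrinsics"];f=192/np.tan(np.radians(c["fovy"])/2)
def ray(u):
    u=np.array(u)/1.5625; d=E[:3,:3]@[(u[0]-c["cx"])/f,(u[1]-c["cy"])/f,1]; return d
for n,u in dict(cab_right=(652,190),locker=(678,208),cab_left=(488,95),bench_r=(290,145),bench_l=(195,122),floorwall=(0,165)).items():
    d=ray(u); print(n,[(E[:3,3]+d*(z-E[2,3])/d[2])[:2].round(2).tolist() for z in(-.75,-.9)])
for n,u in dict(tab_back=(400,115),tab_l=(42,250),tabr=(735,270),helmet=(700,470),bigred=(533,370),bluebox=(740,380)).items():
    d=ray(u); print(n,(E[:3,3]+d*(0-E[2,3])/d[2])[:2].round(2))
```

```text
cab_right [[-1.52, -0.55], [-1.72, -0.67]]
locker [[-1.49, -0.39], [-1.7, -0.5]]
cab_left [[-1.56, -1.68], [-1.78, -1.89]]
bench_r [[-0.44, -1.9], [-0.56, -2.13]]
bench_l [[-0.18, -2.4], [-0.28, -2.66]]
floorwall [[0.74, -2.6], [0.7, -2.88]]
tab_back [-0.19 -0.72]
tab_l [ 0.95 -0.74]
tabr [-0.35  0.39]
helmet [0.22 0.68]
bigred [0.28 0.31]
bluebox [-0.04  0.6 ]
```

```bash
cat > plan.py <<'E'
from sim import *
w=.6
def seg(q,p,n,show=True):
    P,T=fk(q,G); d=T.T@(np.array(p)-P)*1000/n; row=[round(v) for v in d]+[0]
    for i in range(n):
        q2=step(q,row,w); 
        if np.abs(q2-q).max()>.2: print("   fast",(q2-q).round(2))
        q=q2
    P,T=fk(q,G)
    if show: print(n,"x",row,"->",P.round(3),T[:,0].round(3),q.round(2))
    return q
if __name__=="__main__":
    q=np.array([-0.018,-0.478,2.43,0.128,0.668,1.331])
    for p,n in (((.38,.0,.42),6),((.15,-.52,.45),13),((-.42,-.36,.45),14),((-.8,-.2,.42),9)): q=seg(q,p,n)
    print("push")
    q0=q
    for k in(0,.15,.3,-.15):
        q=q0
        for i in range(18):
            T=fk(q,G)[1]; az=-3.0+k
            d=T.T@np.array([np.cos(az),np.sin(az),0])*48; q=step(q,list(d)+[0],w)
            if i%3==2: P,T=fk(q,G); print(k,i+1,d.round(0),P.round(3),T[:,0].round(3),T[:,2].round(3),q.round(2))
E
python3 plan.py
```

```text
fast [-0.33 -0.06 -0.06  0.19  0.18 -0.41]
6 x [-5, 34, 26, 0] -> [ 0.383 -0.001  0.418] [ 0.501  0.07  -0.862] [-0.58 -0.29  1.99  0.39  1.06  0.72]
   fast [-0.21 -0.03  0.01  0.07  0.1  -0.2 ]
   fast [-0.2  -0.01 -0.    0.04  0.1  -0.18]
13 x [-14, -19, 37, 0] -> [ 0.149 -0.52   0.451] [ 0.501  0.07  -0.862] [-1.78  0.25  1.38  0.5   1.69 -0.33]
14 x [-20, -33, -17, 0] -> [-0.42  -0.361  0.458] [ 0.501  0.07  -0.862] [-2.71  0.49  0.99  0.17  2.16 -1.23]
9 x [-16, -36, -24, 0] -> [-0.734 -0.18   0.39 ] [ 0.471  0.059 -0.88 ] [-3.04  0.97  0.22 -0.02  2.45 -1.63]
push
0 3 [-21. -43.   0.] [-0.767 -0.177  0.346] [ 0.412  0.043 -0.91 ] [ 0.135 -0.991  0.014] [-3.05  1.    0.22 -0.01  2.34 -1.63]
0 6 [-18. -45.   0.] [-0.8   -0.174  0.307] [ 0.345  0.027 -0.938] [ 0.132 -0.991  0.02 ] [-3.06  1.04  0.22  0.    2.24 -1.63]
0 9 [-14. -46.   0.] [-0.832 -0.173  0.271] [ 0.271  0.01  -0.962] [ 0.13  -0.991  0.027] [-3.07  1.07  0.22  0.01  2.13 -1.63]
0 12 [-10. -47.   1.] [-0.865 -0.173  0.24 ] [ 0.191 -0.007 -0.982] [ 0.129 -0.991  0.032] [-3.08  1.1   0.22  0.02  2.02 -1.63]
0 15 [ -6
[... 1915 characters left out ...]
[-3.08  1.    0.22 -0.02  2.35 -1.66]
-0.15 6 [-18. -44.  -7.] [-0.803 -0.153  0.307] [ 0.345  0.046 -0.938] [ 0.14  -0.99   0.003] [-3.08  1.04  0.22 -0.03  2.24 -1.66]
-0.15 9 [-14. -45.  -7.] [-0.834 -0.153  0.272] [ 0.269  0.049 -0.962] [ 0.144 -0.99  -0.01 ] [-3.08  1.07  0.22 -0.04  2.13 -1.67]
-0.15 12 [-10. -46.  -7.] [-0.867 -0.153  0.24 ] [ 0.187  0.052 -0.981] [ 0.147 -0.989 -0.025] [-3.08  1.1   0.22 -0.05  2.02 -1.67]
-0.15 15 [ -6. -47.  -8.] [-0.899 -0.152  0.211] [ 0.099  0.055 -0.994] [ 0.149 -0.988 -0.04 ] [-3.08  1.12  0.22 -0.05  1.9  -1.67]
-0.15 18 [ -2. -47.  -8.] [-0.932 -0.152  0.186] [ 0.008  0.057 -0.998] [ 0.15  -0.987 -0.055] [-3.08  1.15  0.22 -0.06  1.78 -1.67]
```

Emit:
{"op": "arm_command", "data": {"series": [[[0,30,0,0],[0,40,0,0],[-5,40,15,0],[-5,30,30,0],[-10,30,35,0],[-10,20,35,0],[-10,10,35,0],[-10,0,35,0],[-10,-10,35,0],[-10,-15,35,0]]]}}

```text
t: 18.8
tcp_pos: [0.3468, -0.1069, 0.4321]
tool_rot: [0.586, 0.395, -0.309, 0.636]
force: [0.9, 0.2, -5.3]
finger_gap: 0.673
```

```bash
python3 st.py
cat > go.py <<'E'
# usage: go.py x y z n [x y z n ...]: rows from the present pose
import sys; from plan import *; from station import status
s=status.sense(); q=np.array(s["q"]); a=list(map(float,sys.argv[1:]))
for i in range(0,len(a),4): q=seg(q,a[i:i+3],int(a[i+3]))
E
python3 go.py .15 -.52 .45 8 -.42 -.36 .45 14 -.7 -.2 .42 7
```

```text
18.8 [-1.056 -0.295  1.953  0.503  1.309  0.284] [ 0.3468 -0.1069  0.4321] [[0.496, 0.857, 0.14], [0.069, 0.122, -0.99], [-0.866, 0.501, 0.001]]
   fast [-0.2   0.03 -0.02  0.02  0.09 -0.18]
8 x [-18, -26, 48, 0] -> [ 0.151 -0.522  0.453] [ 0.496  0.069 -0.866] [-1.77  0.25  1.37  0.5   1.69 -0.32]
14 x [-19, -34, -17, 0] -> [-0.422 -0.363  0.445] [ 0.496  0.069 -0.866] [-2.71  0.5   1.01  0.17  2.13 -1.23]
7 x [-15, -33, -29, 0] -> [-0.701 -0.198  0.42 ] [ 0.496  0.069 -0.866] [-3.02  0.91  0.28 -0.01  2.48 -1.59]
```

Emit:
{"op": "arm_command", "data": {"series": [[[-14,-20,38,0],[-14,-20,38,0],[-14,-20,38,0],[-14,-20,38,0],[-14,-20,38,0],[-14,-20,38,0],[-14,-20,38,0],[-14,-20,38,0],[-14,-20,38,0],[-14,-20,38,0]]]}}

```text
t: 19.8
tcp_pos: [0.1581, -0.5176, 0.4519]
tool_rot: [0.587, 0.395, -0.31, 0.635]
force: [-0.7, -1.2, -4.5]
finger_gap: 0.67
```

Emit:
{"op": "arm_command", "data": {"series": [[[-19,-34,-17,0],[-19,-34,-17,0],[-19,-34,-17,0],[-19,-34,-17,0],[-19,-34,-17,0],[-19,-34,-17,0],[-19,-34,-17,0],[-19,-34,-17,0],[-19,-34,-17,0],[-19,-34,-17,0]]]}}

```text
t: 20.8
tcp_pos: [-0.2521, -0.4015, 0.4459]
tool_rot: [0.586, 0.395, -0.31, 0.636]
force: [0.3, -1.0, -4.7]
finger_gap: 0.674
```

```bash
python3 st.py;python3 go.py -.68 -.22 .42 10
cat > push.py <<'E'
import sys; from plan import *; from station import status
az,m=map(float,sys.argv[1:3]);n=int(sys.argv[3]); q=np.array(status.sense()["q"])
print(q.round(3),fk(q,G)[1][:,0].round(3))
for i in range(n):
    T=fk(q,G)[1]; d=T.T@np.array([np.cos(az),np.sin(az),0])*m; r=[int(round(v)) for v in d]+[0]; q=step(np.clip(q,LO+1e-6,HI-1e-6),r,w); P,T=fk(q,G); print(r,P.round(3),T[:,0].round(3),T[:,2].round(3),q.round(2))
E
```

```text
20.8 [-2.521  0.317  1.295  0.258  1.991 -1.04 ] [-0.2521 -0.4015  0.4459] [[0.496, 0.857, 0.139], [0.068, 0.121, -0.99], [-0.865, 0.501, 0.002]]
10 x [-18, -36, -24, 0] -> [-0.683 -0.219  0.421] [ 0.496  0.068 -0.865] [-2.99  0.87  0.35  0.01  2.44 -1.55]
```

Emit:
{"op": "arm_command", "data": {"series": [[[-18,-36,-24,0],[-18,-36,-24,0],[-18,-36,-24,0],[-18,-36,-24,0],[-18,-36,-24,0],[-18,-36,-24,0],[-18,-36,-24,0],[-18,-36,-24,0],[-18,-36,-24,0],[-18,-36,-24,0]]]}}

```text
t: 21.8
tcp_pos: [-0.6834, -0.2193, 0.4197]
tool_rot: [0.586, 0.395, -0.31, 0.637]
force: [-2.3, 0.1, -4.7]
finger_gap: 0.669
```

```bash
python3 push.py -2.98 48 20 | awk 'NR%3==2||NR==1'
```

```text
[-2.99   0.872  0.357  0.012  2.438 -1.553] [ 0.496  0.068 -0.865]
[-24, -42, 1, 0] [-0.71  -0.221  0.41 ] [ 0.487  0.064 -0.871] [ 0.139 -0.99   0.005] [-2.99  0.95  0.22  0.01  2.49 -1.55]
[-22, -43, 1, 0] [-0.745 -0.215  0.365] [ 0.432  0.045 -0.901] [ 0.134 -0.991  0.015] [-3.01  0.99  0.22  0.02  2.39 -1.56]
[-19, -44, 1, 0] [-0.779 -0.21   0.324] [ 0.37   0.024 -0.929] [ 0.129 -0.991  0.025] [-3.02  1.02  0.22  0.03  2.28 -1.57]
[-15, -45, 2, 0] [-0.812 -0.209  0.288] [ 0.299  0.004 -0.954] [ 0.125 -0.991  0.036] [-3.03  1.05  0.22  0.03  2.17 -1.58]
[-12, -47, 2, 0] [-0.846 -0.208  0.254] [ 0.221 -0.017 -0.975] [ 0.123 -0.991  0.045] [-3.04  1.08  0.22  0.04  2.06 -1.58]
[-8, -47, 2, 0] [-0.879 -0.208  0.224] [ 0.138 -0.038 -0.99 ] [ 0.121 -0.991  0.055] [-3.05  1.11  0.22  0.05  1.95 -1.59]
[-3, -48, 2, 0] [-0.912 -0.209  0.197] [ 0.05  -0.058 -0.997] [ 0.12  -0.991  0.064] [-3.06  1.14  0.22  0.06  1.83 -1.59]
```

Emit:
{"op": "arm_command", "data": {"series": [[[-24,-42,-3,0],[-23,-43,-3,0],[-23,-43,-3,0],[-22,-43,-2,0],[-21,-44,-2,0],[-20,-44,-2,0],[-19,-44,-2,0],[-18,-45,-2,0]]]}}

```text
t: 22.6
tcp_pos: [-0.7956, -0.1871, 0.3039]
tool_rot: [0.548, 0.433, -0.366, 0.615]
force: [0.1, -0.3, -5.0]
finger_gap: 0.67
```

```bash
python3 push.py -3.02 48 14 | awk 'NR%3==2||NR==1'
```

```text
[-3.05   1.042  0.221  0.011  2.245 -1.609] [ 0.357  0.024 -0.934]
[-17, -45, 0, 0] [-0.806 -0.186  0.292] [ 0.333  0.018 -0.943] [ 0.129 -0.991  0.026] [-3.05  1.05  0.22  0.01  2.21 -1.61]
[-14, -46, 0, 0] [-0.839 -0.182  0.259] [ 0.258  0.    -0.966] [ 0.127 -0.991  0.034] [-3.06  1.08  0.22  0.02  2.1  -1.62]
[-10, -47, 0, 0] [-0.872 -0.179  0.228] [ 0.176 -0.018 -0.984] [ 0.125 -0.991  0.04 ] [-3.07  1.11  0.22  0.03  1.99 -1.62]
[-5, -48, 0, 0] [-0.905 -0.179  0.2  ] [ 0.089 -0.034 -0.995] [ 0.125 -0.991  0.045] [-3.08  1.13  0.22  0.04  1.87 -1.63]
[-1, -48, 0, 0] [-0.937 -0.183  0.176] [-0.002 -0.046 -0.999] [ 0.125 -0.991  0.046] [-3.08  1.16  0.22  0.05  1.76 -1.63]
```

Emit:
{"op": "arm_command", "data": {"series": [[[-17,-45,1,0],[-16,-45,2,0],[-15,-45,2,0],[-14,-46,2,0],[-13,-46,2,0],[-11,-47,2,0],[-10,-47,2,0],[-8,-47,2,0],[-7,-48,2,0],[-5,-48,2,0]]]}}

```text
t: 23.6
tcp_pos: [-0.899, -0.1916, 0.1954]
tool_rot: [0.482, 0.494, -0.451, 0.566]
force: [-0.2, -0.0, -4.5]
finger_gap: 0.67
```

```bash
python3 push.py -2.98 48 5
```

```text
[-3.067  1.139  0.221  0.045  1.883 -1.611] [ 0.105 -0.035 -0.994]
[-5, -48, 2, 0] [-0.909 -0.192  0.188] [ 0.075 -0.041 -0.996] [ 0.124 -0.991  0.05 ] [-3.07  1.15  0.22  0.05  1.85 -1.61]
[-3, -48, 2, 0] [-0.92  -0.193  0.179] [ 0.045 -0.047 -0.998] [ 0.123 -0.991  0.053] [-3.07  1.16  0.22  0.05  1.81 -1.61]
[-2, -48, 2, 0] [-0.931 -0.194  0.172] [ 0.015 -0.053 -0.998] [ 0.123 -0.991  0.055] [-3.07  1.16  0.22  0.06  1.77 -1.61]
[0, -48, 2, 0] [-0.942 -0.195  0.164] [-0.016 -0.06  -0.998] [ 0.123 -0.991  0.057] [-3.07  1.17  0.22  0.06  1.73 -1.61]
[1, -48, 2, 0] [-0.952 -0.196  0.158] [-0.046 -0.066 -0.997] [ 0.123 -0.991  0.059] [-3.07  1.18  0.22  0.06  1.69 -1.61]
```

Emit:
{"op": "arm_command", "data": {"series": [[[-5,-48,2,0],[-3,-48,2,0],[-2,-48,2,0],[0,-48,2,0]]]}}

```text
t: 24.0
tcp_pos: [-0.9403, -0.1947, 0.1628]
tool_rot: [0.45, 0.518, -0.486, 0.541]
force: [-0.7, 0.4, -4.4]
finger_gap: 0.675
```

```bash
python3 st.py; python3 go.py -.6 -.26 .4 10 -.12 -.52 .42 12 .2 -.5 .42 8 .5 -.326 .3 8
```

```text
24.0 [-3.071  1.172  0.221  0.058  1.734 -1.614] [-0.9403 -0.1947  0.1628] [[-0.01, 0.992, 0.123], [-0.058, 0.123, -0.991], [-0.998, -0.017, 0.057]]
10 x [-24, 33, 12, 0] -> [-0.595 -0.259  0.404] [-0.01  -0.058 -0.998] [-2.93  0.42  1.15  0.06  1.55 -1.48]
12 x [0, 37, 26, 0] -> [-0.116 -0.514  0.414] [-0.01  -0.058 -0.998] [-2.02  0.2   1.44  0.02  1.45 -0.57]
8 x [-1, 39, 3, 0] -> [ 0.196 -0.499  0.418] [-0.01  -0.058 -0.998] [-1.39  0.21  1.41 -0.02  1.46  0.06]
8 x [13, 41, -18, 0] -> [ 0.503 -0.322  0.301] [-0.01  -0.058 -0.998] [-0.73  0.41  1.44 -0.05  1.26  0.73]
```

Emit:
{"op": "arm_command", "data": {"series": [[[-24,33,12,0],[-24,33,12,0],[-24,33,12,0],[-24,33,12,0],[-24,33,12,0],[-24,33,12,0],[-24,33,12,0],[-24,33,12,0],[-24,33,12,0],[-24,33,12,0]]]}}

```text
t: 25.0
tcp_pos: [-0.5936, -0.2599, 0.4057]
tool_rot: [0.45, 0.519, -0.486, 0.541]
force: [-0.2, 0.5, -3.7]
finger_gap: 0.676
```

Emit:
{"op": "arm_command", "data": {"series": [[[0,40,28,0],[0,40,28,0],[0,40,28,0],[0,40,28,0],[0,40,28,0],[0,40,28,0],[0,40,28,0],[0,40,28,0],[0,40,28,0],[0,40,28,0]]]}}

```text
t: 26.0
tcp_pos: [-0.1619, -0.4889, 0.4133]
tool_rot: [0.451, 0.519, -0.486, 0.54]
force: [-0.2, -1.3, -4.6]
finger_gap: 0.671
```

Emit:
{"op": "arm_command", "data": {"series": [[[0,48,5,0],[0,48,5,0],[0,48,5,0],[0,48,5,0],[0,48,5,0],[0,48,5,0],[0,48,3,0]]]}}

```text
t: 26.7
tcp_pos: [0.1756, -0.4798, 0.4083]
tool_rot: [0.45, 0.52, -0.486, 0.539]
force: [-1.1, -1.4, -4.3]
finger_gap: 0.67
```

```bash
python3 st.py; python3 go.py  .502 -.326 .25 9
```

```text
26.7 [-1.427  0.178  1.481 -0.021  1.429  0.023] [ 0.1756 -0.4798  0.4083] [[-0.013, 0.992, 0.123], [-0.056, 0.123, -0.991], [-0.998, -0.019, 0.054]]
9 x [16, 38, -13, 0] -> [ 0.499 -0.33   0.252] [-0.013 -0.056 -0.998] [-0.75  0.46  1.49 -0.05  1.16  0.72]
```

Emit:
{"op": "arm_command", "data": {"series": [[[16,38,-13,0],[16,38,-13,0],[16,38,-13,0],[16,38,-13,0],[16,38,-13,0],[16,38,-13,0],[16,38,-13,0],[16,38,-13,0],[18,41,-17,0],[0,0,0,0]]]}}

```text
t: 27.7
tcp_pos: [0.502, -0.322, 0.2452]
tool_rot: [0.45, 0.523, -0.484, 0.538]
force: [-1.0, -0.1, -4.3]
finger_gap: 0.674
```

```bash
python3 st.py
cat > binview.py <<'E'
import sys; from h import *
n=sys.argv[1]; b=tuple(map(float,sys.argv[2:5]))
s=status.sense(); pose=(s["tcp_pos"],s["tool_rot"])
rim=np.array([[58,52,60],[0,52,60],[0,52,38],[-58,52,38],[-58,-52,38],[0,-52,38],[0,-52,60],[58,-52,60]])*.001
foot=np.array([[58,52,0],[-58,52,0],[-58,-52,0],[58,-52,0]])*.001
ims=[]
for cam in("wrist","scene"):
    im=snapshot(cam)[:,:,::-1].copy()
    u=proj(place(rim,b),cam,pose); c=u.mean(0)
    if cam=="wrist": x0,y0,k=0,0,1.
    else: x0,y0,k=max(0,c[0]-50),max(0,c[1]-90),3.
    if cam=="scene": im=im[int(y0):int(y0)+128,int(x0):int(x0)+90]; x0,y0=int(x0),int(y0)
    im=cv2.resize(im,None,fx=k,fy=k,interpolation=cv2.INTER_CUBIC)
    for L in(u,proj(place(foot,b),cam,pose)):
        cv2.polylines(im,[(((L-[x0,y0]+.5)*k-.5)*8).round().astype(int)],True,(255,255,0),1,cv2.LINE_AA,3)
    ims.append(im)
h=max(i.shape[0] for i in ims); ims=[cv2.copyMakeBorder(i,0,h-i.shape[0],0,0,0) for i in ims]
cv2.imwrite(f"pics/{n}.png",np.hstack(ims))
E
python3 binview.py g1 .4958 -.3309 .1326
```

```text
27.7 [-0.734  0.468  1.502 -0.052  1.15   0.729] [ 0.502  -0.322   0.2452] [[-0.016, 0.992, 0.128], [-0.05, 0.128, -0.991], [-0.999, -0.022, 0.047]]
```

View pics/g1.png

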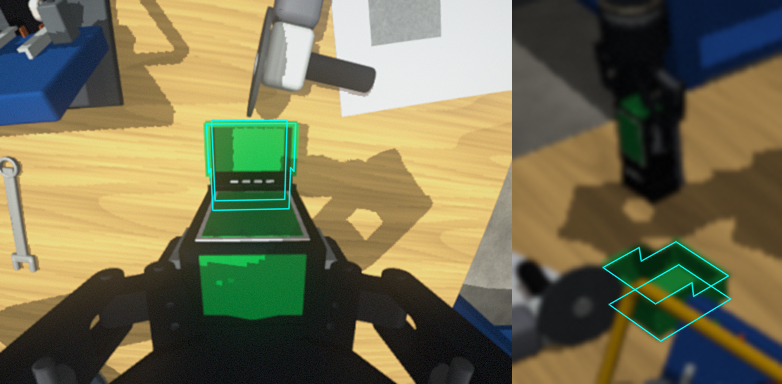

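Emit:
{"op": "arm_command", "data": {"series": [[[30,1,-1,0],[30,1,-1,0],[30,1,-1,0],[25,0,0,0],[15,0,0,0],[10,0,0,0],[5,0,0,0],[0,0,0,0]]]}}

```text
t: 28.6
tcp_pos: [0.4999, -0.3318, 0.1055]
tool_rot: [0.45, 0.52, -0.487, 0.54]
force: [0.5, 0.7, -4.0]
finger_gap: 0.675
```

Emit:
{"op": "arm_command", "data": {"series": [[[4,0,0,0],[3,0,0,0],[3,0,0,0],[0,0,0,0]]]}}

```text
t: 29.0
tcp_pos: [0.5001, -0.3314, 0.0954]
tool_rot: [0.449, 0.52, -0.486, 0.54]
force: [-0.4, 0.7, -4.1]
finger_gap: 0.674
```

Emit:
{"op": "arm_command", "data": {"series": [[[3,0,-3,0],[3,0,-2,0],[3,0,0,0],[0,0,0,0]]]}}

```text
t: 29.4
tcp_pos: [0.4992, -0.3268, 0.0857]
tool_rot: [0.449, 0.52, -0.486, 0.54]
force: [0.8, -0.7, -5.0]
finger_gap: 0.675
```

Emit:
{"op": "arm_command", "data": {"series": [[[2,0,0,0],[2,0,0,0],[0,0,0,0]]]}}

```text
t: 29.7
tcp_pos: [0.4993, -0.3274, 0.082]
tool_rot: [0.449, 0.52, -0.486, 0.54]
force: [-0.1, 0.0, -4.3]
finger_gap: 0.67
```

Emit:
{"op": "arm_command", "data": {"series": [[[2,0,0,0],[2,0,0,0],[0,0,0,0]]]}}

```text
t: 30.0
tcp_pos: [0.4991, -0.3275, 0.078]
tool_rot: [0.449, 0.52, -0.486, 0.54]
force: [0.3, -0.4, -4.6]
finger_gap: 0.674
```

Emit:
{"op": "arm_command", "data": {"series": [[[2,0,0,0],[0,0,0,0]]]}}

```text
t: 30.2
tcp_pos: [0.4992, -0.3277, 0.0761]
tool_rot: [0.449, 0.52, -0.486, 0.54]
force: [0.0, -0.3, -4.2]
finger_gap: 0.673
```

Emit:
{"op": "arm_command", "data": {"series": [[[2,0,0,0],[2,0,0,0],[0,0,0,0]]]}}

```text
t: 30.5
tcp_pos: [0.4994, -0.328, 0.0727]
tool_rot: [0.449, 0.52, -0.486, 0.54]
force: [-0.1, -0.6, -1.0]
finger_gap: 0.669
```

Emit:
{"op": "arm_command", "data": {"series": [[[2,0,0,0],[1,0,0,0],[0,0,0,0]]]}}

```text
t: 30.8
tcp_pos: [0.4995, -0.3281, 0.0725]
tool_rot: [0.449, 0.519, -0.486, 0.54]
force: [-3.6, 4.0, 17.0]
finger_gap: 0.67
```

Emit:
{"op": "arm_command", "data": {"series": [[[-1,0,0,0],[0,0,0,0]]]}}

```text
t: 31.0
tcp_pos: [0.4994, -0.3281, 0.0726]
tool_rot: [0.449, 0.519, -0.486, 0.54]
force: [-1.9, 2.6, 9.5]
finger_gap: 0.678
```

Emit:
{"op": "arm_command", "data": {"series": [[[0,0,0,0],[0,0,0,0],[0,0,0,0],[0,0,0,0]]], "jaw": 100}}

```text
t: 31.4
tcp_pos: [0.4993, -0.3282, 0.0702]
tool_rot: [0.449, 0.52, -0.486, 0.54]
force: [-0.2, -0.5, 0.8]
finger_gap: 0.997
```

Emit:
{"op": "arm_command", "data": {"series": [[[-15,0,0,0],[-30,0,0,0],[-45,0,0,0],[-45,0,0,0],[-45,0,0,0],[-45,0,0,0]]]}}

```text
t: 32.0
tcp_pos: [0.502, -0.3146, 0.2979]
tool_rot: [0.449, 0.519, -0.486, 0.54]
force: [-0.6, -1.7, 0.6]
finger_gap: 0.993
```

```bash
python3 st.py; python3 binview.py g2 .4958 -.3309 .1326
cat > tiltplan.py <<'E'
from plan import *; from station import status
q=np.array(status.sense()["q"])
q=seg(q,(.75,-.30,.42),7); q=seg(q,(.84,-.08,.42),6)
print(q.round(2))
E
python3 tiltplan.py
```

```text
32.0 [-0.722  0.406  1.451 -0.055  1.255  0.741] [ 0.502  -0.3146  0.2979] [[-0.012, 0.992, 0.124], [-0.058, 0.123, -0.991], [-0.998, -0.019, 0.056]]
7 x [-17, 35, 3, 0] -> [ 0.751 -0.299  0.422] [-0.001 -0.069 -0.998] [-0.49  0.72  0.57 -0.06  1.82  0.94]
6 x [-2, 19, -34, 0] -> [ 0.839 -0.083  0.419] [-0.001 -0.069 -0.998] [-0.21  0.82  0.38 -0.07  1.93  1.21]
[-0.21  0.82  0.38 -0.07  1.93  1.21]
```

View pics/g2.png

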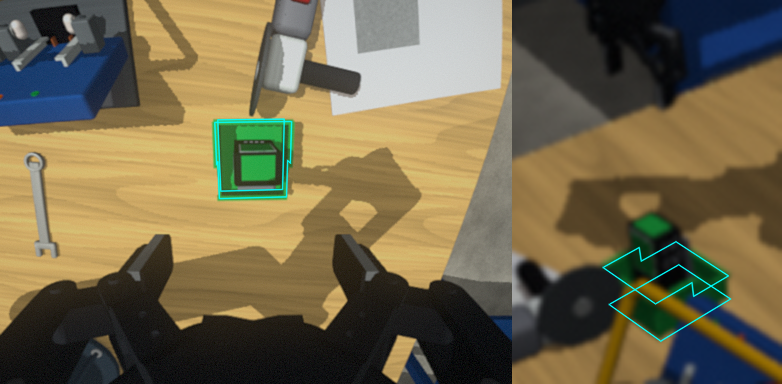

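The green pack stands upright inside the green bin at (257,165) in the wrist view, and its outline lies well within the walls. Next I'll re-tilt the tool for the red pack.

```bash
cat > tp2.py <<'E'
from plan import *; from station import status
q0=np.array(status.sense()["q"])
q0=seg(q0,(.62,-.1,.42),6)
for y in(.1,.16,.22):
    q1=seg(q0,(.8,y,.42),9)
    for az in(.05,.2):
        q=q1
        for i in range(20):
            T=fk(q,G)[1]; d=T.T@np.array([np.cos(az),np.sin(az),0])*48; q=step(q,list(d.round())+[0],w)
            P,T=fk(q,G)
            if T[2,0]>-.85: break
        print(y,az,i+1,T[:,0].round(3),T[:,2].round(3),P.round(3),q.round(2))
E
python3 tp2.py
```

```text
6 x [-22, 23, -32, 0] -> [ 0.618 -0.101  0.421] [-0.001 -0.069 -0.998] [-0.31  0.38  1.16 -0.07  1.58  1.14]
9 x [-1, 23, -20, 0] -> [0.802 0.103 0.416] [-0.001 -0.069 -0.998] [ 0.02  0.74  0.54 -0.07  1.86  1.44]
0.1 0.05 20 [ 0.525 -0.013 -0.851] [ 0.118 -0.989  0.088] [1.107 0.079 0.204] [-0.03  1.18  0.22  0.    1.19  1.4 ]
0.1 0.2 20 [ 0.522  0.023 -0.852] [ 0.13  -0.99   0.053] [1.093 0.182 0.204] [ 0.07  1.18  0.22 -0.01  1.2   1.5 ]
9 x [-2, 24, -26, 0] -> [0.804 0.159 0.421] [-0.001 -0.069 -0.998] [ 0.08  0.77  0.47 -0.07  1.91  1.51]
0.16 0.05 20 [ 0.529  0.007 -0.849] [ 0.122 -0.99   0.068] [1.106 0.102 0.205] [-0.01  1.17  0.22  0.01  1.19  1.42]
0.16 0.2 20 [ 0.526  0.044 -0.85 ] [ 0.135 -0.99   0.032] [1.09  0.209 0.204] [ 0.09  1.18  0.22 -0.    1.19  1.52]
9 x [-2, 24, -33, 0] -> [0.796 0.221 0.417] [-0.001 -0.069 -0.998] [ 0.16  0.79  0.44 -0.07  1.93  1.58]
0.22 0.05 20 [ 0.525  0.031 -0.85 ] [ 0.128 -0.991  0.043] [1.102 0.137 0.203] [0.02 1.18 0.22 0.02 1.19 1.44]
0.22 0.2 20 [ 0.523  0.067 -0.85 ] [ 0.14  -0.99   0.008] [1.085 0.241 0.202] [0.12 1.18 0.22 0.01 1.19 1.54]
```

Emit:
{"op": "arm_command", "data": {"series": [[[-22,23,-32,0],[-22,23,-32,0],[-22,23,-32,0],[-22,23,-32,0],[-22,23,-32,0],[-22,23,-32,0]]]}}

```text
t: 32.7
tcp_pos: [0.617, -0.0985, 0.4142]
tool_rot: [0.449, 0.52, -0.486, 0.54]
force: [-0.6, -0.2, -0.2]
finger_gap: 0.997
```

Emit:
{"op": "arm_command", "data": {"series": [[[-2,24,-34,0],[-2,24,-34,0],[-2,24,-34,0],[-2,24,-34,0],[-2,24,-34,0],[-2,24,-34,0],[-2,24,-34,0],[-2,24,-34,0],[-2,24,-34,0]]]}}

```text
t: 33.6
tcp_pos: [0.7936, 0.2321, 0.4098]
tool_rot: [0.449, 0.52, -0.486, 0.54]
force: [1.4, -0.9, 0.6]
finger_gap: 0.998
```

```bash
python3 push.py .22 48 21
```

```text
[ 0.17   0.798  0.438 -0.059  1.929  1.596] [-0.014 -0.058 -0.998]
[-1, 48, -5, 0] [0.832 0.24  0.405] [-0.007 -0.056 -0.998] [ 0.124 -0.991  0.055] [ 0.17  0.91  0.22 -0.06  2.03  1.59]
[-1, 48, -5, 0] [0.848 0.242 0.39 ] [ 0.019 -0.049 -0.999] [ 0.124 -0.991  0.051] [ 0.17  0.92  0.22 -0.06  1.99  1.59]
[0, 48, -5, 0] [0.863 0.243 0.376] [ 0.046 -0.041 -0.998] [ 0.125 -0.991  0.047] [ 0.17  0.94  0.22 -0.05  1.94  1.59]
[2, 48, -5, 0] [0.878 0.245 0.361] [ 0.073 -0.034 -0.997] [ 0.125 -0.991  0.043] [ 0.16  0.96  0.22 -0.05  1.9   1.59]
[3, 48, -5, 0] [0.893 0.246 0.347] [ 0.101 -0.026 -0.995] [ 0.125 -0.991  0.039] [ 0.16  0.97  0.22 -0.04  1.85  1.59]
[4, 48, -5, 0] [0.907 0.248 0.334] [ 0.129 -0.019 -0.991] [ 0.126 -0.991  0.035] [ 0.16  0.99  0.22 -0.04  1.81  1.59]
[6, 47, -5, 0] [0.921 0.249 0.322] [ 0.157 -0.011 -0.988] [ 0.126 -0.992  0.031] [ 0.16  1.01  0.22 -0.04  1.76  1.59]
[7, 47, -4, 0] [0.935 0.25  0.31 ] [ 0.185 -0.003 -0.983] [ 0.127 -0.992  0.027] [ 0.16  1.02  0.22 -0.03  1.72  1.59]
[9, 47, -4, 0] [0.949 0.25  0.297] [ 0.213  0.005 -0.977] [ 0.128 -0.992  0.023
[... 743 characters left out ...]
.    1.41  1.58]
[18, 44, -4, 0] [1.036 0.257 0.228] [ 0.408  0.058 -0.911] [ 0.136 -0.991 -0.002] [0.14 1.13 0.22 0.   1.37 1.57]
[20, 44, -4, 0] [1.047 0.258 0.22 ] [ 0.435  0.065 -0.898] [ 0.137 -0.991 -0.005] [0.14 1.14 0.22 0.   1.32 1.57]
[21, 43, -4, 0] [1.058 0.259 0.212] [ 0.461  0.072 -0.885] [ 0.139 -0.99  -0.008] [0.14 1.16 0.22 0.01 1.28 1.57]
[22, 42, -4, 0] [1.068 0.261 0.205] [ 0.486  0.079 -0.87 ] [ 0.141 -0.99  -0.011] [0.13 1.17 0.22 0.01 1.24 1.57]
[24, 42, -4, 0] [1.078 0.262 0.197] [ 0.511  0.086 -0.855] [ 0.142 -0.99  -0.014] [0.13 1.18 0.22 0.02 1.2  1.56]
[25, 41, -4, 0] [1.087 0.263 0.191] [ 0.536  0.093 -0.839] [ 0.144 -0.989 -0.017] [0.13 1.19 0.22 0.02 1.15 1.56]
```

Excellent; that ends about as wanted.

Emit:
{"op": "arm_command", "data": {"series": [[[-1,48,-5,0],[-1,48,-5,0],[0,48,-5,0],[2,48,-5,0],[3,48,-5,0],[4,48,-5,0],[6,47,-5,0],[7,47,-4,0],[9,47,-4,0],[10,47,-4,0]]]}}

```text
t: 34.6
tcp_pos: [0.9605, 0.2494, 0.2811]
tool_rot: [0.519, 0.469, -0.407, 0.587]
force: [-0.5, 0.7, 0.3]
finger_gap: 0.998
```

Emit:
{"op": "arm_command", "data": {"series": [[[11,46,-4,0],[13,46,-4,0],[14,46,-4,0],[16,45,-4,0],[17,45,-4,0],[18,44,-4,0],[20,44,-4,0],[21,43,-3,0],[22,42,-3,0],[24,42,-3,0]]]}}

```text
t: 35.6
tcp_pos: [1.0737, 0.2564, 0.1859]
tool_rot: [0.588, 0.399, -0.309, 0.632]
force: [1.3, -0.2, -0.3]
finger_gap: 0.999
```

```bash
python3 st.py; python3 push.py .22 48 3
```

```text
35.6 [0.13  1.189 0.22  0.016 1.213 1.561] [1.0737 0.2564 0.1859] [[0.49, 0.86, 0.141], [0.079, 0.117, -0.99], [-0.868, 0.496, -0.011]]
[0.13  1.189 0.22  0.016 1.213 1.561] [ 0.49   0.079 -0.868]
[24, 42, -4, 0] [1.083 0.258 0.18 ] [ 0.515  0.086 -0.853] [ 0.142 -0.99  -0.014] [0.13 1.2  0.22 0.02 1.17 1.56]
[25, 41, -4, 0] [1.092 0.259 0.174] [ 0.539  0.092 -0.837] [ 0.144 -0.989 -0.016] [0.13 1.21 0.22 0.03 1.13 1.56]
[26, 40, -4, 0] [1.101 0.261 0.168] [ 0.563  0.099 -0.821] [ 0.146 -0.989 -0.019] [0.13 1.22 0.22 0.03 1.09 1.55]
```

Emit:
{"op": "arm_command", "data": {"series": [[[24,42,0,0],[0,0,0,-0.028],[-40,0,0,0],[-40,0,0,0],[-45,0,0,0],[-45,0,0,0],[-45,0,0,0]]]}}

```text
t: 36.3
tcp_pos: [0.9717, 0.2357, 0.3669]
tool_rot: [0.585, 0.396, -0.293, 0.644]
force: [0.7, -0.3, -0.4]
finger_gap: 0.998
```

```bash
python3 st.py;  python3 go.py .52 .1 .38 10 .486 .04 .292 3 .537 .0477 .21 3
```

```text
36.3 [0.12  0.829 0.584 0.025 1.18  1.519] [0.9717 0.2357 0.3669] [[0.514, 0.841, 0.167], [0.085, 0.143, -0.986], [-0.853, 0.521, 0.002]]
10 x [-25, -39, 6, 0] -> [0.525 0.099 0.377] [ 0.514  0.085 -0.853] [-0.1   0.05  1.84  0.21  0.73  1.18]
3 x [16, -29, 17, 0] -> [0.485 0.041 0.291] [ 0.514  0.085 -0.853] [-0.29  0.09  2.08  0.48  0.52  0.74]
3 x [32, 1, 1, 0] -> [0.537 0.046 0.211] [ 0.514  0.085 -0.853] [-0.24  0.33  2.08  0.75  0.3   0.49]
```

Emit:
{"op": "arm_command", "data": {"series": [[[-25,-39,6,0],[-25,-39,6,0],[-25,-39,6,0],[-25,-39,6,0],[-25,-39,6,0],[-25,-39,6,0],[-25,-39,6,0],[-25,-39,6,0],[-25,-39,6,0],[-25,-39,6,0]]]}}

```text
t: 37.3
tcp_pos: [0.5241, 0.0997, 0.3752]
tool_rot: [0.585, 0.396, -0.293, 0.644]
force: [-0.0, -0.5, 0.9]
finger_gap: 0.997
```

Emit:
{"op": "arm_command", "data": {"series": [[[16,-29,17,0],[16,-29,17,0],[16,-29,17,0],[32,1,1,0],[32,1,1,0],[32,1,1,0],[0,0,0,0]]]}}

```text
t: 38.0
tcp_pos: [0.5393, 0.0471, 0.2054]
tool_rot: [0.585, 0.397, -0.294, 0.643]
force: [-0.2, 0.5, 0.1]
finger_gap: 0.999
```

```bash
python3 st.py; python3 go.py .595 .057 .117 6
python3 - <<'E'
from h import *
im=snapshot("wrist")[:,:,::-1]; cv2.imwrite("pics/r1.png",im)
h=cv2.cvtColor(im,cv2.COLOR_BGR2HSV)
m=(((h[...,0]<8)|(h[...,0]>172))&(h[...,1]>150)&(h[...,2]>90)).astype(np.uint8)
n,l,s,c=cv2.connectedComponentsWithStats(m)
for i in range(1,n):
    if s[i,4]>150: print(s[i],c[i].round(1))
E
```

```text
38.0 [-0.235  0.343  2.074  0.769  0.297  0.476] [0.5393 0.0471 0.2054] [[0.511, 0.843, 0.166], [0.087, 0.142, -0.986], [-0.855, 0.518, -0.001]]
6 x [17, 0, 0, 0] -> [0.592 0.056 0.118] [ 0.511  0.087 -0.855] [-0.19  0.58  2.02  1.43  0.18 -0.16]
[228 156  49  14 586] [252.  163.2]
[ 225  177   55   39 2094] [252.1 195.9]
[   0  202   60  115 4557] [ 22.4 259.2]
```

Emit:
{"op": "arm_command", "data": {"series": [[[20,0,0,0],[20,1,0,0],[20,0,0,0],[20,1,0,0],[14,0,0,0],[9,0,0,0],[0,0,0,0]]]}}

```text
t: 38.75
tcp_pos: [0.5942, 0.0564, 0.1226]
tool_rot: [0.586, 0.395, -0.292, 0.644]
force: [-0.5, -0.1, -0.1]
finger_gap: 0.995
```

```bash
python3 st.py
python3 - <<'E'
from station import status
print(status.sense()["force"])
E
```

```text
38.75 [-0.184  0.573  2.015  1.408  0.183 -0.138] [0.5942 0.0564 0.1226] [[0.517, 0.84, 0.167], [0.086, 0.143, -0.986], [-0.852, 0.524, 0.001]]
[-0.46599687 -0.14218052 -0.14760711]
```

Emit:
{"op": "arm_command", "data": {"series": [[[5,0,0,0],[0,0,0,0]]]}}

```text
t: 38.95
tcp_pos: [0.5964, 0.0566, 0.1186]
tool_rot: [0.586, 0.395, -0.292, 0.644]
force: [0.6, -0.5, -0.2]
finger_gap: 0.999
```

Emit:
{"op": "arm_command", "data": {"series": [[[0,0,0,0],[0,0,0,0],[0,0,0,0],[0,0,0,0],[0,0,0,0],[0,0,0,0]]], "jaw": 0, "force": 60}}

```text
t: 39.55
tcp_pos: [0.596, 0.0566, 0.1179]
tool_rot: [0.586, 0.395, -0.293, 0.644]
force: [-2.8, 0.5, 6.0]
finger_gap: 0.669
```

```bash
python3 st.py
python3 - <<'E'
from h import *
s=status.sense();T=R.from_quat(s["tool_rot"]).as_matrix();print(T.T@[-.5243,-.0841,.847])
E
```

```text
39.55 [-0.182  0.584  2.012  1.447  0.18  -0.175] [0.596  0.0566 0.1179] [[0.516, 0.84, 0.166], [0.086, 0.142, -0.986], [-0.852, 0.523, 0.001]]
[-0.99963551 -0.00959764 -0.00300686]
```

Gripped (57 mm). Now I'll draw it up the rails.

Emit:
{"op": "arm_command", "data": {"series": [[[-3,0,0,0],[-3,0,0,0],[-4,0,0,0],[-5,0,0,0],[-6,0,0,0],[-8,-0.3,0,0],[-8,0,0,0],[-8,-0.3,0,0],[-8,0,0,0],[-8,0,0,0]]]}}

```text
t: 40.55
tcp_pos: [0.5645, 0.0508, 0.1688]
tool_rot: [0.586, 0.395, -0.294, 0.644]
force: [3.2, 1.3, -3.2]
finger_gap: 0.667
```

Emit:
{"op": "arm_command", "data": {"series": [[[-10,0,0,0],[-12,-0.4,0,0],[-15,0,0,0],[-15,-0.3,0,0],[-15,0,0,0],[-15,0,0,0],[-25,0,0,0],[-30,0,0,0],[-20,0,0,0],[-10,0,0,0]]]}}

```text
t: 41.55
tcp_pos: [0.4757, 0.0369, 0.3109]
tool_rot: [0.585, 0.396, -0.294, 0.644]
force: [0.7, 0.2, -3.4]
finger_gap: 0.672
```

```bash
python3 st.py; python3 go.py .42 -.02 .40 5 .345 -.1 .43 3 .158 -.517 .45 10 -.25 -.4 .45 9 -.68 -.22 .42 10
python3 - <<'E'
from h import *
im=snapshot("wrist")[:,:,::-1]; cv2.imwrite("pics/r2.png",im)
h=cv2.cvtColor(im,cv2.COLOR_BGR2HSV)
m=(((h[...,0]<8)|(h[...,0]>172))&(h[...,1]>150)&(h[...,2]>60)).astype(np.uint8)
n,l,s,c=cv2.connectedComponentsWithStats(m)
for i in range(1,n):
    if s[i,4]>500: print(s[i],c[i].round(1))
E
```

```text
41.55 [-0.314  0.042  2.062  0.446  0.588  0.773] [0.4757 0.0369 0.3109] [[0.513, 0.842, 0.166], [0.085, 0.142, -0.986], [-0.854, 0.52, 0.001]]
5 x [-22, -2, 9, 0] -> [ 0.418 -0.018  0.4  ] [ 0.513  0.085 -0.854] [-0.59 -0.19  1.99  0.44  0.97  0.63]
3 x [-23, -19, 23, 0] -> [ 0.346 -0.1    0.429] [ 0.513  0.085 -0.854] [-1.08 -0.3   1.98  0.53  1.31  0.23]
10 x [-15, -21, 38, 0] -> [ 0.156 -0.518  0.449] [ 0.513  0.085 -0.854] [-1.77  0.26  1.39  0.51  1.7  -0.35]
9 x [-22, -36, -20, 0] -> [-0.249 -0.403  0.449] [ 0.513  0.085 -0.854] [-2.51  0.33  1.28  0.26  2.02 -1.06]
10 x [-18, -35, -25, 0] -> [-0.677 -0.222  0.42 ] [ 0.513  0.085 -0.854] [-2.98  0.88  0.36 -0.    2.46 -1.58]
[  17  177   91   94 5022] [ 60.9 224. ]
[ 205  192   96   43 3454] [252.3 214.4]
[ 201  250  105   67 6551] [252.6 282.5]
[ 90 344  41  40 747] [112.1 367.3]
```

Emit:
{"op": "arm_command", "data": {"series": [[[-22,-2,9,0],[-22,-2,9,0],[-22,-2,9,0],[-22,-2,9,0],[-22,-2,9,0],[-14,-12,14,0],[-14,-12,14,0],[-14,-12,14,0],[-14,-12,14,0],[-14,-12,14,0]]]}}

```text
t: 42.6
tcp_pos: [0.344, -0.1022, 0.4266]
tool_rot: [0.586, 0.397, -0.294, 0.643]
force: [0.8, -1.1, -4.3]
finger_gap: 0.672
```

Emit:
{"op": "arm_command", "data": {"series": [[[-15,-21,38,0],[-15,-21,38,0],[-15,-21,38,0],[-15,-21,38,0],[-15,-21,38,0],[-15,-21,38,0],[-15,-21,38,0],[-15,-21,38,0],[-15,-21,38,0],[-15,-21,38,0]]]}}

```text
t: 43.6
tcp_pos: [0.1528, -0.5214, 0.4446]
tool_rot: [0.586, 0.396, -0.294, 0.643]
force: [0.5, -0.5, -2.4]
finger_gap: 0.67
```

Emit:
{"op": "arm_command", "data": {"series": [[[-22,-36,-20,0],[-22,-36,-20,0],[-22,-36,-20,0],[-22,-36,-20,0],[-22,-36,-20,0],[-22,-36,-20,0],[-22,-36,-20,0],[-22,-36,-20,0],[-22,-36,-20,0]]]}}

```text
t: 44.5
tcp_pos: [-0.2525, -0.4044, 0.4446]
tool_rot: [0.586, 0.395, -0.294, 0.643]
force: [-0.2, -0.5, -2.8]
finger_gap: 0.67
```

```bash
python3 st.py; python3 go.py -.68 -.19 .42 10
```

```text
44.5 [-2.516  0.336  1.28   0.26   2.013 -1.057] [-0.2525 -0.4044  0.4446] [[0.514, 0.842, 0.164], [0.085, 0.141, -0.986], [-0.853, 0.521, 0.001]]
10 x [-18, -34, -28, 0] -> [-0.677 -0.191  0.421] [ 0.514  0.085 -0.853] [-3.02  0.85  0.4  -0.03  2.43 -1.63]
```

Emit:
{"op": "arm_command", "data": {"series": [[[-18,-34,-28,0],[-18,-34,-28,0],[-18,-34,-28,0],[-18,-34,-28,0],[-18,-34,-28,0],[-18,-34,-28,0],[-18,-34,-28,0],[-18,-34,-28,0],[-18,-34,-28,0],[-18,-34,-28,0]]]}}

```text
t: 45.5
tcp_pos: [-0.6775, -0.1913, 0.4194]
tool_rot: [0.585, 0.396, -0.294, 0.644]
force: [-1.4, 0.0, -3.2]
finger_gap: 0.673
```

```bash
python3 push.py -3.0 48 23
```

```text
[-3.016  0.853  0.406 -0.031  2.431 -1.63 ] [ 0.515  0.085 -0.853]
[-25, -41, -1, 0] [-0.71  -0.195  0.413] [ 0.508  0.083 -0.857] [ 0.165 -0.986  0.002] [-3.02  0.95  0.22 -0.03  2.52 -1.63]
[-25, -41, -1, 0] [-0.721 -0.193  0.398] [ 0.492  0.078 -0.867] [ 0.164 -0.986  0.005] [-3.02  0.96  0.22 -0.03  2.48 -1.64]
[-24, -42, -1, 0] [-0.733 -0.191  0.382] [ 0.474  0.072 -0.878] [ 0.163 -0.987  0.007] [-3.03  0.97  0.22 -0.03  2.45 -1.64]
[-23, -42, -1, 0] [-0.744 -0.189  0.367] [ 0.456  0.067 -0.888] [ 0.162 -0.987  0.009] [-3.03  0.99  0.22 -0.02  2.41 -1.64]
[-22, -43, -1, 0] [-0.755 -0.187  0.353] [ 0.436  0.061 -0.898] [ 0.161 -0.987  0.011] [-3.04  1.    0.22 -0.02  2.38 -1.64]
[-21, -43, -1, 0] [-0.766 -0.186  0.339] [ 0.416  0.056 -0.908] [ 0.16  -0.987  0.013] [-3.04  1.01  0.22 -0.02  2.34 -1.64]
[-20, -44, -1, 0] [-0.777 -0.184  0.325] [ 0.394  0.05  -0.918] [ 0.159 -0.987  0.014] [-3.04  1.02  0.22 -0.02  2.31 -1.64]
[-19, -44, -1, 0] [-0.788 -0.183  0.313] [ 0.372  0.044 -0.927] [ 0.158 -0.987  0.016] [-3.05  1.04  0.22 -0.01  2.27 -1.65]
[-18, -44, -1, 0] [-0.799 -0.181 
[... 1132 characters left out ...]
0.109 -0.013 -0.994] [ 0.154 -0.988  0.03 ] [-3.08  1.13  0.22  0.02  1.9  -1.66]
[-5, -48, -1, 0] [-0.908 -0.175  0.199] [ 0.079 -0.019 -0.997] [ 0.154 -0.988  0.031] [-3.08  1.14  0.22  0.02  1.86 -1.66]
[-4, -48, -1, 0] [-0.918 -0.176  0.191] [ 0.049 -0.023 -0.999] [ 0.154 -0.988  0.031] [-3.08  1.14  0.22  0.03  1.83 -1.66]
[-2, -48, -1, 0] [-0.929 -0.177  0.182] [ 0.019 -0.028 -0.999] [ 0.154 -0.988  0.03 ] [-3.08  1.15  0.22  0.03  1.79 -1.66]
[-1, -48, -1, 0] [-0.94  -0.179  0.175] [-0.012 -0.032 -0.999] [ 0.154 -0.988  0.03 ] [-3.08  1.16  0.22  0.03  1.75 -1.66]
[1, -48, -1, 0] [-0.951 -0.18   0.167] [-0.042 -0.037 -0.998] [ 0.154 -0.988  0.03 ] [-3.08  1.17  0.22  0.03  1.71 -1.66]
```

Emit:
{"op": "arm_command", "data": {"series": [[[-25,-41,-1,0],[-25,-41,-1,0],[-24,-42,-1,0],[-23,-42,0,0],[-22,-43,0,0],[-21,-43,0,0],[-20,-44,0,0],[-19,-44,0,0],[-18,-44,0,0],[-17,-45,0,0]]]}}

```text
t: 46.5
tcp_pos: [-0.8072, -0.187, 0.2816]
tool_rot: [0.54, 0.446, -0.363, 0.615]
force: [-0.1, 0.0, -4.1]
finger_gap: 0.671
```

Emit:
{"op": "arm_command", "data": {"series": [[[-16,-45,1,0],[-14,-46,1,0],[-13,-46,1,0],[-12,-46,1,0],[-11,-47,1,0],[-9,-47,2,0],[-8,-47,2,0],[-7,-48,2,0],[-5,-48,2,0],[-4,-48,2,0]]]}}

```text
t: 47.5
tcp_pos: [-0.9086, -0.1992, 0.1745]
tool_rot: [0.471, 0.51, -0.447, 0.564]
force: [0.7, -0.3, -4.0]
finger_gap: 0.675
```

```bash
python3 push.py -2.98 48 4
```

```text
[-3.055  1.161  0.221  0.032  1.838 -1.632] [ 0.08  -0.024 -0.996]
[-4, -48, 0, 0] [-0.919 -0.199  0.167] [ 0.05  -0.031 -0.998] [ 0.153 -0.988  0.038] [-3.06  1.17  0.22  0.04  1.8  -1.63]
[-2, -48, 0, 0] [-0.93  -0.199  0.16 ] [ 0.02  -0.037 -0.999] [ 0.153 -0.987  0.04 ] [-3.06  1.18  0.22  0.04  1.76 -1.64]
[-1, -48, 0, 0] [-0.94  -0.199  0.154] [-0.01  -0.043 -0.999] [ 0.153 -0.987  0.041] [-3.06  1.18  0.22  0.04  1.73 -1.64]
[1, -48, 0, 0] [-0.951 -0.199  0.147] [-0.041 -0.049 -0.998] [ 0.153 -0.987  0.043] [-3.06  1.19  0.22  0.05  1.69 -1.64]
```

Emit:
{"op": "arm_command", "data": {"series": [[[-4,-48,0,0],[-2,-48,0,0],[-1,-48,0,0]]]}}

```text
t: 47.8
tcp_pos: [-0.9395, -0.1988, 0.1525]
tool_rot: [0.447, 0.529, -0.473, 0.545]
force: [0.7, -0.3, -3.3]
finger_gap: 0.672
```

```bash
python3 st.py; python3 go.py -.6 -.26 .4 9 -.16 -.49 .42 10 .18 -.48 .42 8 .5 -.15 .42 10 .472 .355 .3 11
```

```text
47.8 [-3.062  1.183  0.221  0.042  1.728 -1.638] [-0.9395 -0.1988  0.1525] [[-0.006, 0.988, 0.153], [-0.042, 0.152, -0.987], [-0.999, -0.012, 0.041]]
   fast [ 0.01 -0.12  0.21 -0.   -0.09  0.01]
9 x [-27, 36, 14, 0] -> [-0.598 -0.264  0.396] [-0.006 -0.042 -0.999] [-2.92  0.43  1.14  0.04  1.55 -1.5 ]
10 x [-2, 40, 29, 0] -> [-0.159 -0.488  0.423] [-0.006 -0.042 -0.999] [-2.11  0.18  1.44  0.02  1.48 -0.7 ]
8 x [0, 42, 5, 0] -> [ 0.18  -0.476  0.421] [-0.006 -0.042 -0.999] [-1.42  0.17  1.45 -0.01  1.47 -0.  ]
10 x [-1, 37, -27, 0] -> [ 0.504 -0.153  0.415] [-0.006 -0.042 -0.999] [-0.48  0.22  1.41 -0.04  1.5   0.94]
11 x [9, 4, -46, 0] -> [0.47  0.349 0.295] [-0.006 -0.042 -0.999] [ 0.47  0.42  1.43 -0.04  1.31  1.89]
```

Emit:
{"op": "arm_command", "data": {"series": [[[-24,32,12,0],[-25,33,13,0],[-25,33,13,0],[-25,33,13,0],[-25,33,13,0],[-25,33,13,0],[-25,33,13,0],[-25,33,13,0],[-25,33,13,0],[-20,28,12,0]]]}}

```text
t: 48.8
tcp_pos: [-0.5961, -0.2658, 0.4007]
tool_rot: [0.447, 0.529, -0.473, 0.544]
force: [-1.1, -0.1, -3.6]
finger_gap: 0.673
```

Emit:
{"op": "arm_command", "data": {"series": [[[-2,40,29,0],[-2,40,29,0],[-2,40,29,0],[-2,40,29,0],[-2,40,29,0],[-2,40,29,0],[-2,40,29,0],[-2,40,29,0],[-2,40,29,0],[-2,40,29,0]]]}}

```text
t: 49.8
tcp_pos: [-0.1559, -0.4904, 0.4251]
tool_rot: [0.447, 0.53, -0.473, 0.544]
force: [-0.5, -1.1, -4.4]
finger_gap: 0.669
```

Emit:
{"op": "arm_command", "data": {"series": [[[0,42,5,0],[0,42,5,0],[0,42,5,0],[0,42,5,0],[0,42,5,0],[0,42,5,0],[0,42,5,0],[0,42,5,0]]]}}

```text
t: 50.6
tcp_pos: [0.1822, -0.4776, 0.4211]
tool_rot: [0.447, 0.53, -0.473, 0.543]
force: [-0.1, -0.9, -3.1]
finger_gap: 0.669
```

Emit:
{"op": "arm_command", "data": {"series": [[[0,38,-27,0],[0,38,-27,0],[0,38,-27,0],[0,38,-27,0],[0,38,-27,0],[0,38,-27,0],[0,38,-27,0],[0,38,-27,0],[0,38,-27,0],[0,38,-27,0]]]}}

```text
t: 51.6
tcp_pos: [0.5157, -0.1517, 0.404]
tool_rot: [0.446, 0.53, -0.474, 0.543]
force: [0.6, -1.4, -3.5]
finger_gap: 0.674
```

```bash
python3 st.py; python3 go.py .472 .355 .28 12
```

```text
51.6 [-0.47   0.248  1.4   -0.042  1.486  0.95 ] [ 0.5157 -0.1517  0.404 ] [[-0.012, 0.988, 0.153], [-0.041, 0.153, -0.987], [-0.999, -0.018, 0.039]]
12 x [9, 3, -43, 0] -> [0.471 0.359 0.275] [-0.012 -0.041 -0.999] [ 0.48  0.45  1.44 -0.03  1.28  1.91]
```

Emit:
{"op": "arm_command", "data": {"series": [[[9,3,-43,0],[9,3,-43,0],[9,3,-43,0],[9,3,-43,0],[9,3,-43,0],[9,3,-43,0],[9,3,-43,0],[9,3,-43,0],[9,3,-43,0]]]}}

```text
t: 52.5
tcp_pos: [0.4805, 0.2313, 0.3068]
tool_rot: [0.446, 0.53, -0.474, 0.543]
force: [1.0, -0.6, -3.4]
finger_gap: 0.672
```

Emit:
{"op": "arm_command", "data": {"series": [[[9,3,-43,0],[9,3,-43,0],[9,3,-43,0],[0,0,0,-0.11],[0,0,0,-0.11],[0,0,0,-0.11],[0,0,0,0]]]}}

```text
t: 53.2
tcp_pos: [0.4695, 0.3572, 0.2745]
tool_rot: [0.35, 0.601, -0.381, 0.609]
force: [-0.3, 0.0, -4.0]
finger_gap: 0.673
```

```bash
python3 st.py; python3 binview.py r3 .467 .3492 .4826; python3 go.py .472 .355 .09 7
```

```text
53.2 [ 0.478  0.449  1.446 -0.034  1.278  1.575] [0.4695 0.3572 0.2745] [[-0.012, 0.885, 0.465], [-0.043, 0.464, -0.885], [-0.999, -0.031, 0.033]]
7 x [26, 1, 0, 0] -> [0.474 0.352 0.093] [-0.012 -0.043 -0.999] [ 0.47  0.68  1.61 -0.04  0.89  1.58]
```

View pics/r3.png

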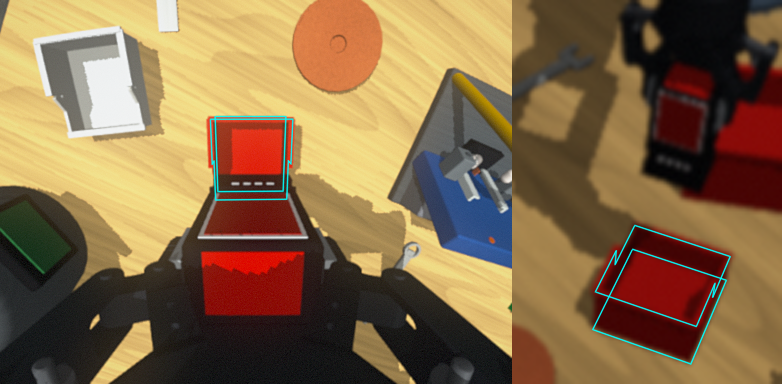

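Emit:
{"op": "arm_command", "data": {"series": [[[30,1,0,0],[30,1,0,0],[30,1,-1,0],[30,0,-1,0],[25,0,-1,0],[18,0,0,0],[12,0,0,0],[5,0,0,0],[0,0,0,0]]]}}

```text
t: 54.2
tcp_pos: [0.4696, 0.3533, 0.0962]
tool_rot: [0.351, 0.6, -0.381, 0.61]
force: [-1.0, -0.4, -3.6]
finger_gap: 0.668
```

Emit:
{"op": "arm_command", "data": {"series": [[[4,0,0,0],[3,0,0,0],[2,0,0,0],[0,0,0,0]]]}}

```text
t: 54.6
tcp_pos: [0.4693, 0.353, 0.0877]
tool_rot: [0.351, 0.6, -0.38, 0.61]
force: [-0.3, 0.1, -3.8]
finger_gap: 0.671
```

Emit:
{"op": "arm_command", "data": {"series": [[[2,0,0,0],[2,0,0,0],[2,0,0,0],[0,0,0,0]]]}}

```text
t: 55.0
tcp_pos: [0.4691, 0.3526, 0.0812]
tool_rot: [0.351, 0.6, -0.381, 0.61]
force: [-0.3, 0.7, -3.4]
finger_gap: 0.673
```

Emit:
{"op": "arm_command", "data": {"series": [[[2,0,0,0],[1,0,0,0],[0,0,0,0]]]}}

```text
t: 55.3
tcp_pos: [0.4691, 0.3526, 0.0784]
tool_rot: [0.351, 0.6, -0.38, 0.61]
force: [0.0, -0.4, -3.2]
finger_gap: 0.672
```

Emit:
{"op": "arm_command", "data": {"series": [[[1.5,0,0,0],[1.5,0,0,0],[0,0,0,0]]]}}

```text
t: 55.6
tcp_pos: [0.4695, 0.3526, 0.0764]
tool_rot: [0.351, 0.6, -0.38, 0.61]
force: [-1.6, -2.0, 2.3]
finger_gap: 0.674
```

Emit:
{"op": "arm_command", "data": {"series": [[[1,0,0,0],[0,0,0,0]]]}}

```text
t: 55.8
tcp_pos: [0.4695, 0.3526, 0.0763]
tool_rot: [0.351, 0.6, -0.38, 0.61]
force: [-1.6, -2.0, 8.4]
finger_gap: 0.672
```

Contact. I'll release and withdraw straight up.

Emit:
{"op": "arm_command", "data": {"series": [[[0,0,0,0],[0,0,0,0],[0,0,0,0],[0,0,0,0]]], "jaw": 100}}

```text
t: 56.2
tcp_pos: [0.4693, 0.3525, 0.0744]
tool_rot: [0.351, 0.6, -0.38, 0.61]
force: [-0.6, 0.3, 1.4]
finger_gap: 0.998
```

Emit:
{"op": "arm_command", "data": {"series": [[[-15,0,0,0],[-30,0,0,0],[-40,0,0,0],[-45,0,0,0],[-45,0,0,0],[-45,0,0,0],[0,0,0,0],[0,0,0,0]]]}}

```text
t: 57.0
tcp_pos: [0.4717, 0.362, 0.2956]
tool_rot: [0.352, 0.6, -0.379, 0.61]
force: [-0.6, 0.5, -0.5]
finger_gap: 1.003
```

```bash
python3 st.py
python3 - <<'E'
from station import snapshot
import cv2,numpy as np
w=snapshot("wrist")[:,:,::-1][60:300,130:400]; s=snapshot("side")[:,:,::-1][110:320,180:345]
a=cv2.resize(w,None,fx=1.5,fy=1.5); b=cv2.resize(s,None,fx=2.3,fy=2.3,interpolation=cv2.INTER_CUBIC)
h=max(a.shape[0],b.shape[0])
cv2.imwrite("pics/end.png",np.hstack([cv2.copyMakeBorder(i,0,h-i.shape[0],0,0,0) for i in(a,b)]))
E
```

```text
57.0 [ 0.484  0.434  1.41  -0.034  1.323  1.58 ] [0.4717 0.362  0.2956] [[-0.007, 0.885, 0.465], [-0.041, 0.464, -0.885], [-0.999, -0.026, 0.033]]
```

View pics/end.png

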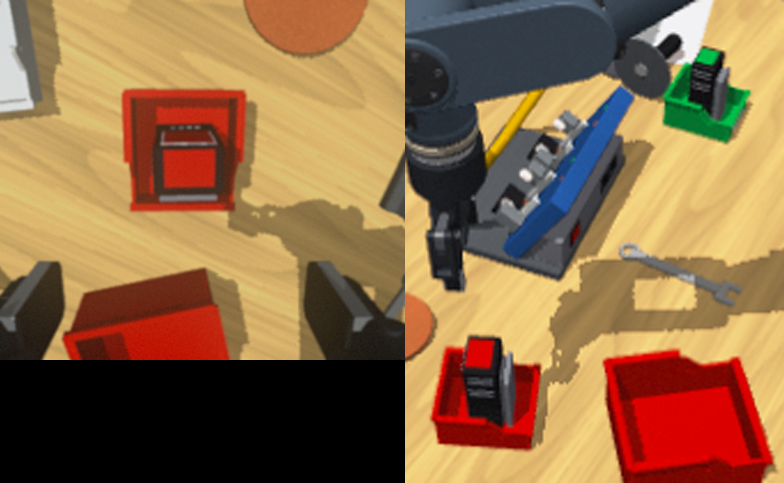

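The final picture shows the red pack upright in the small red bin (side crop (485,385)) and the green pack upright in the green bin ((707,80)). The dock is empty and the gripper is clear of everything.

```bash
python3 -c "
from station import ticket; print(ticket.sign_off())"
```

```text
the job is handed in; nothing more can be done
None
```

Both packs are off the dock and standing upright on the floor of their bins: green in the green bin, then red in the smaller of the two red bins. I handed the job in at about 57 s of the 72 s allowed.

- **Method:** Moves could only turn the tool about its own axis. I got the tilt along the rails by pushing the arm past its outer reach in front. I stood the packs upright again by doing the same behind the base. That needed long swings behind the base while carrying each pack.
- **Final checks:** In the last pictures both packs stand inside their bins, the dock is empty and the gripper is clear. The force reading was near zero, and I saw no sign that the spanner, disc or grinder had moved. Each pack was lowered until the force sensor showed contact, then released; the highest reading I saw was about 17 N, on the green pack.
- **Didn't agree fully:** The first close-up fit of the dock was about 10 mm off in height, so I corrected the grip from a closer view. The tool was still tilted 2–3° when it let go, and both packs settled flat.
- **Possible fault:** Two joints read slightly past their range while held at the limit: joint 6 at -2.854 against -2.85, and joint 3 at 2.443 against 2.44. Joint 3 also sat at its lower limit, reading 0.219 against 0.22. I took this as small tracking error, but it could count as passing the range.

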